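# Level the rocking paint board and set it out

### The job

The plywood levelling board rocks on the table. Lift the brush washer off it, keeping it upright, and stand it wholly on the round rubber mat; then turn its two screw feet by their ball knobs, as far as each needs, until the board sits level and steady with all four feet down on the table; and only then stand every paint jar upright on the board, inside its lip. Leave the spray bottle, the mug of brushes and the big tube where they are.

Things in the scene. Friction and masses are not known exactly. Their poses are not given: they have to be found in the camera images.
- board_top (a point): Centre of the upper face of the levelling board: a loose plywood tray 240 (x) by 300 mm (y), 2 kg, with a lip 6 mm high and 8 mm wide round its edge. Level, this face is 58 mm above the table. Four rubber feet of 32 mm diameter at x = +-92, y = +-122 mm: the two at +x are fixed, the two at -x (robot's side) are screw feet, each with a ball knob above the board. z is square to the board.
- foot_back_right (a point): Middle of the underside of the fixed foot at board x = +92, y = -122 mm, 58 mm under the upper face. On the table it is at z = 0.
- foot_back_left (a point): The same for the fixed foot at board x = +92, y = +122 mm.
- foot_right (a point): Middle of the underside of the right screw foot (board x = -92, y = -122 mm). It moves up and down with its screw but does not turn; when it bears on the table it is at z = 0.
- foot_left (a point): The same for the left screw foot (board x = -92, y = +122 mm).
- knob_right (a point): Centre of the right screw's smooth black ball knob, 40 mm diameter, on a 13 mm spindle straight above its foot, always 98 mm above that foot's underside. With the foot at the right length it is 40 mm above the board's upper face; higher if the foot is short. Fingers must close across its widest part, at the height of its centre, or they slip off. It takes about 0.06 N m to turn.
- knob_left (a point): The same for the left screw foot.
- screw_right (a joint): Turn of the right screw in rad, 0 to 15.7. It grows as the knob is turned clockwise seen from above, which drives knob and foot down through the board, so lengthens the foot: 8 mm a full turn (1.27 mm a rad). At 9.42 rad it is as long as the fixed feet; less is too short, more too long. It starts too short and stays where it is left.
- screw_left (a joint): The same for the left screw. It may start too short, too long or about right.
- washer_handle (a point): Middle of the brush washer's handle: a wooden bar of 16 mm diameter, 60 mm long along the washer's y, on a thin wire post at each end, 140 mm above the washer's underside and 40 mm above its lid. The washer weighs about 0.5 kg and stands on the board at the start.
- washer_mid (a point): Centre of the brush washer's body, a closed upright steel pail of 96 mm diameter, 100 mm high to the lid; the point is 50 mm above its underside, on its axis. z is its axis.
- mat_top (a point): Centre of the upper face of the round black rubber mat, 160 mm diameter, 4 mm thick, fixed on the table to the left of the board.
- jar1_mid (a point): Centre of a closed squat round paint jar, 54 mm diameter, 60 mm high, white with a grey lid of 52 mm diameter and 16 mm high, 0.18 kg; the point is 30 mm above its underside. z is its axis. All jars are alike; two to four of them are there, on the table to the right of the board.
- jar2_mid (a point): The same for the second jar.
- jar3_mid (a point): The same for the third jar.
- jar4_mid (a point): The same for the fourth jar.
- spray: Bystander: a spray bottle, 52 mm diameter, 186 mm high, standing on the table. Origin at the centre of its underside.
- brush_cup: Bystander: an earthenware mug of 76 mm diameter, 100 mm high, with brushes up to 220 mm high. Origin at the centre of its underside.
- big_tube: Bystander: a big white paint tube standing on its black cap, 50 mm wide, 165 mm high. Origin at the centre of its underside.
Not all that is in view belongs to the job. Leave any yellow look-alike of the part that bears jar2_mid alone.

How it is judged (in metres and radians):
On the way, in this order (a step that is already met when the one before it is completed fails the run):
1. the brush washer stands on the mat, let go (horizontal distance between washer_mid and mat_top below 0.035 m and height (world z) of washer_mid below 0.06 m and angle between washer_mid's own z axis and vertical below 0.05 rad and contact force between the fingers and washer below 0.1 N), for 0.3 s.
2. the board is level and steady, all four feet on the table, let go, with no jar on it yet (horizontal distance between washer_mid and mat_top below 0.035 m and height (world z) of washer_mid below 0.06 m and angle between washer_mid's own z axis and vertical below 0.05 rad and height (world z) of each of foot_right, foot_left, foot_back_right, foot_back_left below 0.0015 m and angle between board_top's own z axis and vertical below 0.01 rad and height (world z) of each of jar1_mid, jar2_mid, jar3_mid, jar4_mid below 0.05 m and contact force between the fingers and board below 0.1 N), for 0.3 s.
At the end, for the whole second after the job is handed in: The washer stands upright (within 3 degrees) and released on the mat, its axis within 35 mm of the mat's centre; the board is level within 0.6 degrees (0.01 rad) with all four feet within 1.5 mm of the table; every jar that is there stands upright on the board inside its lip; all at rest (horizontal distance between washer_mid and mat_top below 0.035 m and height (world z) of washer_mid below 0.06 m and angle between washer_mid's own z axis and vertical below 0.05 rad and height (world z) of each of foot_right, foot_left, foot_back_right, foot_back_left below 0.0015 m and angle between board_top's own z axis and vertical below 0.01 rad and x of jar1_mid in the frame of board_top between -0.088 and 0.088 m and y of jar1_mid in the frame of board_top between -0.118 and 0.118 m and z of jar1_mid in the frame of board_top between 0.024 and 0.036 m and angle between each of jar1_mid, jar2_mid, jar3_mid, jar4_mid's own z axis and vertical below 0.06 rad and x of jar2_mid in the frame of board_top between -0.088 and 0.088 m and y of jar2_mid in the frame of board_top between -0.118 and 0.118 m and z of jar2_mid in the frame of board_top between 0.024 and 0.036 m and x of jar3_mid in the frame of board_top between -0.088 and 0.088 m and y of jar3_mid in the frame of board_top between -0.118 and 0.118 m and z of jar3_mid in the frame of board_top between 0.024 and 0.036 m and x of jar4_mid in the frame of board_top between -0.088 and 0.088 m and y of jar4_mid in the frame of board_top between -0.118 and 0.118 m and z of jar4_mid in the frame of board_top between 0.024 and 0.036 m and linear speed of each of washer, board, jar1, jar2, jar3, jar4 below 0.02 m/s); the robot touches nothing.
It fails at once if the brush washer tips by more than 25 degrees (angle between washer_mid's own z axis and vertical above 0.44 rad).
It fails at once if the spray bottle, the mug of brushes or the big tube is pushed more than 30 mm (distance of any of spray, brush_cup, big_tube from where it was at the start of the episode above 0.03 m).
Of jar1, jar2, jar3, jar4 only 2 to 4 are there at a start; the rules pass over those that are not, and their reading is None.
At some moment in a run one of jar1, jar2, jar3, jar4 may be knocked a few centimetres aside while the robot is not near it.
It also fails if it takes over 210 s, if anything falls off the work surface, if the arm or the gripper's body presses on something with over 40 N, if the wrist force passes 120 N, or if a joint passes its speed limit or range.

### The arm

A 6-joint arm with a two-finger parallel gripper is mounted at the origin on the work surface. World frame = base frame: x ahead of the robot, y to its left, z up, the work surface at z = 0. Lengths are in m, angles in degrees, forces in N, time in s.
With the tool pointing down it reaches from about 0.25 to 0.725 m from the base axis. Payload 9.7 kg.
Tool frame: the origin (TCP) lies midway between the tips of the shut fingers; the grasp point (between the pads) lies 19 mm behind it (grip_point_offset is the distance from the TCP to the grasp point, in m); y points along the fingers, z is the direction in which the jaws open and shut, and the axes are right-handed (so a half turn about y gives the same grasp; the last joint's range is limited). The gripper opens to 85 mm and grips with 20 to 120 N. Pads are 22 mm wide; open, the fingers measure 114 mm over their backs; the gripper's body (76 mm by 85 mm) begins 54 mm behind the grasp point. The pads swing forward as they close: fully open they stand 13 mm farther back than shut.
Start: joints at [-65.947, 4.979, 10.078, 95.1, 0, 90], TCP at [0.224, -0.502, 0.231] pointing down, gripper open.
Joint ranges: [-179.16, 179.16], [-48.56, 103.87], [-65.8, 70.77], [-126.05, 130.52], [-82.76, 87.17], [-180, 180]. Speed limits (degrees/s): [127.2, 127.2, 147.25, 180, 180, 180].

### API

Orientations are given as [roll, pitch, yaw] about the fixed x, y, z axes, in that order (R = Rz(yaw) Ry(pitch) Rx(roll)).
In Python, from workcell import get_obs, camera, job_done, grip_point_offset gives the robot as it stands.
- The arm moves only by the tool move_arm, never from a script. Its argument "deltas" is a list that holds one entry, the list of rows, each a list of 4 numbers: the shift along the tool's x, y, z in m, then the turn about the tool's y in degrees. A call has 1 to 5 rows; each row is the pose to reach, as a shift and turn from the pose commanded when the call began, along the tool's axes at that moment; what a row does not reach only later rows make up. A row lasts 1/10 s, in which the tool goes at most 50 mm and 8.59 degrees, less where a joint would pass 70% of its speed; a pose out of reach is approached as far as the arm can. A call with a gripper value outside its range is refused whole. "claw" is the finger opening in m, from 0 to 0.0854, set as the call begins (left out, the last holds). The fingers move at their own pace and stop on an object; "newtons" is the grip in N (left out, the last holds). Time passes only in rows, so rows that repeat a pose let the fingers close. It gives the time, the measured TCP pose, the force and the opening at its end, in the units of the state.
- get_obs(): the state, without advancing time (a new reading comes with each control period).
- camera(name): name is "scene" or "top"; returns a dict with "color" (420x560x3 uint8, blue, green, red), "range_z" (420x560 float32, m along the optical axis (not along the pixel's ray), 0 where there is no reading), "fx", "fy", "cx", "cy" (pixels), "k1" (the pictures are not rectified: a ray, as slopes to the right and down, at radius r is drawn at 1 + k1 r^2 times it, then the intrinsics apply), "T" (4x4, takes a point from camera to world coordinates). Camera axes: x right, y down, z forward; pixel columns grow to the right and rows downward; lengths in m; the calibration is good to about 2 mm. A picture is of the moment at which its call begins.
- job_done(): hands the job in, once; it reports no verdict.
The state is a dict: "time": time; "q": joint angles; "qd": joint speeds; "joint_efforts": joint torques, N m; "ee_pos": TCP position; "tcp_rot": TCP orientation; "wrist_force": force on the tool from outside, world axes, zero at the start; "torque": the same for the moment, N m; "opening": finger opening in m.
Only numpy, scipy, OpenCV 4.12 (cv2) and the standard library are available. Lean on these libraries where they do the work, as an engineer would, in place of code of your own. Each camera call takes 0.05 s, during which the arm holds its last target. There are 200 camera calls.

## Working session

There is one attempt and no reset: what is moved stays moved. The work goes in short steps, Python scripts to look and compute and a tool call to move; the robot and the scene stay as the last step left them, time stands still between calls to the robot, and variables do not carry over. Pictures are saved under pics/ and viewed, about 12 in all and at most 16, crops included, and the job is handed in when it is done.

Besides the shell and the picture viewer there is one more tool, called after ">>>" as name(argument=value, ...), one argument or row to a line, values as JSON. move_arm: Moves the arm, as the interface text tells. Its arguments: {"type":"object","properties":{"deltas":{"type":"array"},"claw":{"type":"number"},"newtons":{"type":"number"}},"required":["deltas"]}

```bash
mkdir -p pics; ls; cat > h.py <<'E'
import numpy as np, cv2
from workcell import get_obs, camera, job_done, grip_point_offset
def cloud(c):
    h,w=c["range_z"].shape
    u,v=np.meshgrid(np.arange(w),np.arange(h))
    K=np.array([[c["fx"],0,c["cx"]],[0,c["fy"],c["cy"]],[0,0,1.]])
    p=np.stack([u,v],-1).reshape(-1,1,2).astype(float)
    n=cv2.undistortPointsIter(p,K,np.array([c["k1"],0,0,0.]),None,None,(3,40,1e-9)).reshape(h,w,2)
    d=np.dstack([n,np.ones((h,w))])
    P=d*c["range_z"][...,None]
    T=np.array(c["T"]); return P@T[:3,:3].T+T[:3,3], d@T[:3,:3].T, T[:3,3]
def shot(name,f=None):
    c=camera(name)
    if f: cv2.imwrite("pics/"+f,c["color"])
    P,D,O=cloud(c); return c,P,D,O
def onz(D,O,u,v,z):
    d=D[int(round(v)),int(round(u))]; return O+d*(z-O[2])/d[2]
E
python3 - <<'E'
from h import *
print(get_obs(), grip_point_offset)
for n in("scene","top"):
    c,P,D,O=shot(n,n+"0.png"); print(n,O,c["fx"],c["k1"],(c["range_z"]>0).mean())
    np.savez(n+"0.npz",c=c["color"],P=P,D=D,O=O)
a=cv2.imread("pics/scene0.png")
E
```

```text
pics
{'time': 0.0, 'q': array([-6.59482800e+01,  5.01039956e+00,  1.00330615e+01,  9.50988158e+01,
        7.06905080e-04,  9.00007530e+01]), 'qd': array([ 0.012085  , -0.01405905, -0.03299819, -0.02831677, -0.00591868,
       -0.00329471]), 'joint_efforts': array([-6.81763213e-04, -5.20385349e+01,  4.64809084e+01,  1.60324451e-02,
       -3.22854874e-05,  8.84792996e-06]), 'ee_pos': array([ 0.2240668 , -0.5020335 ,  0.23057731]), 'tcp_rot': array([-9.00761538e+01,  7.05903558e-04, -1.55949034e+02]), 'wrist_force': array([-0.01966887,  0.55003597,  0.10798067]), 'torque': array([0.00394632, 0.01539024, 0.01092687]), 'opening': 0.085243466528072} 0.0187
scene [1.32155193 0.54887962 1.6618763 ] 517.0235263189711 -0.10789526599981472 0.9961649659863946
top [0.29857742 0.04397869 1.54422026] 487.5568398591476 -0.0015505118854281256 0.9961522108843538
```

View pics/scene0.png

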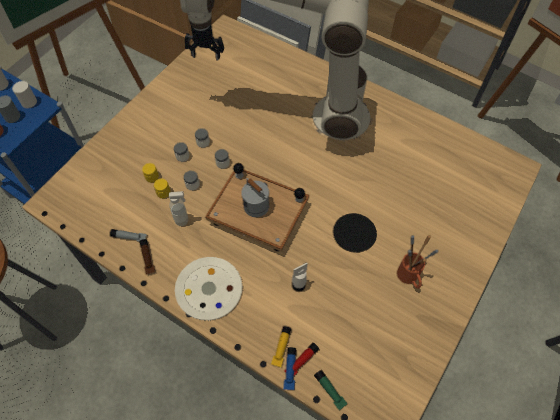

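View pics/top0.png

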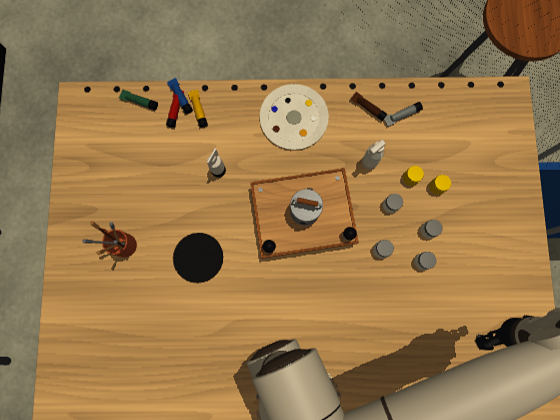

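The pictures show 4 grey jars (top view: 394,203; 432,229; 384,249; 426,261), 2 yellow look-alikes, the mat (198,258), the knobs (268,246 and 349,234) and the washer (306,207) on the board.

```bash
cat > m.py <<'E'
from h import *
def circ_pts(P,xy,r,z0,z1):
    m=(np.hypot(P[...,0]-xy[0],P[...,1]-xy[1])<r)&(P[...,2]>z0)&(P[...,2]<z1)
    return P[m]
def sphere(p):
    s=np.linalg.lstsq(np.c_[2*p,np.ones(len(p))],(p**2).sum(1),rcond=None)[0]
    return s[:3],np.sqrt(s[3]+s[:3]@s[:3])
E
python3 - <<'E'
from m import *
np.set_printoptions(precision=4,suppress=True)
t=np.load("top0.npz");s=np.load("scene0.npz")
for nm,u,v in [("j",394,203),("j",432,229),("j",384,249),("j",426,261),("yel",414,174),("yel",441,184),("mat",198,258),("kL",268,246),("kR",349,234),("wash",306,215),("handle",306,203),("spray",374,152),("tube",217,165),("cup",120,244),("plate",294,117)]:
    p=t["P"][v-2:v+3,u-2:u+3].reshape(-1,3); print(nm,np.median(p,0))
# mat centroid
c=t["c"]; m=((c.max(2)<45)&(np.hypot(*(np.indices(c.shape[:2])-np.array([258,198])[:,None,None]))<32))
for n in("top","scene"):
    q=np.load(n+"0.npz");P=q["P"];c=q["c"]
    x0=t["P"][258,198]
    m=(c.max(2)<50)&(np.hypot(P[...,0]-x0[0],P[...,1]-x0[1])<.1)&(abs(P[...,2])<.012)
    p=P[m];print(n,"mat",p.mean(0),np.ptp(p,0))
    # jars: lid tops
    for u,v in [(394,203),(432,229),(384,249),(426,261)]:
        x=t["P"][v,u]; p=circ_pts(P,x,.04,.055,.07); (a,b),r=cv2.minEnclosingCircle(p[:,:2].astype(np.float32)); print(n,"jar",p.mean(0),a,b,r)
    # knobs
    for u,v in [(268,246),(349,234)]:
        x=t["P"][v,u]; mm=(np.hypot(P[...,0]-x[0],P[...,1]-x[1])<.04)&(c.max(2)<45)&(P[...,2]>.07); p=P[mm]
        print(n,"knob",sphere(p),len(p),p[:,2].max())
    x=t["P"][215,306]
    p=circ_pts(P,x,.08,.12,.19);print(n,"washer hist",np.histogram(p[:,2],bins=np.arange(.12,.24,.01)))
    # board plane
    hsv=cv2.cvtColor(c,cv2.COLOR_BGR2HSV)
    m=(np.hypot(P[...,0]-x[0],P[...,1]-x[1])<.21)&(P[...,2]>.045)&(P[...,2]<.085)&(hsv[...,0]<25)&(hsv[...,1]>70)&(P[...,1]<x[1]+.2)
    p=P[m]; 
    for k in range(5):
        A=np.c_[p[:,:2]-x[:2],np.ones(len(p))];co=np.linalg.lstsq(A,p[:,2],rcond=None)[0];e=p[:,2]-A@co;
        if k<4:p=p[abs(e)<max(.0025,np.std(e))]
    print(n,"board plane",co,len(p),e.std()); 
    m=(np.hypot(P[...,0]-x[0],P[...,1]-x[1])<.24)&(P[...,2]>.045)&(P[...,2]<.08)&(hsv[...,0]<25)&(hsv[...,1]>70)
    m=cv2.morphologyEx(m.astype(np.uint8),cv2.MORPH_OPEN,np.ones((3,3)))
    k,l,st,ce=cv2.connectedComponentsWithStats(m); i=1+st[1:,4].argmax(); print(cv2.minAreaRect(P[l==i][:,:2].astype(np.float32)*1000))
E
```

```text
j [ 0.5986 -0.3078  0.0613]
j [ 0.5147 -0.418   0.0603]
j [ 0.4553 -0.2686  0.0583]
j [ 0.4171 -0.3947  0.0608]
yel [ 0.6896 -0.3752  0.059 ]
yel [ 0.6559 -0.4579  0.0579]
mat [0.4401 0.308  0.0035]
kL [0.4625 0.0835 0.1159]
kR [ 0.4944 -0.1553  0.1215]
wash [ 0.5459 -0.028   0.1583]
handle [ 0.5744 -0.0265  0.2045]
spray [ 0.7275 -0.2289  0.1808]
tube [0.7144 0.2373 0.11  ]
cup [0.4792 0.5395 0.0486]
plate [ 0.9053 -0.0035  0.0058]
top mat [0.4423 0.3093 0.0034] [0.1558 0.156  0.0191]
top jar [ 0.6019 -0.3082  0.06  ] 0.6023780107498169 -0.3087199330329895 0.02639157697558403
top jar [ 0.5181 -0.4227  0.0601] 0.5187236070632935 -0.4224911630153656 0.026411721482872963
top jar [ 0.4581 -0.2704  0.0603] 0.4575938284397125 -0.2706105709075928 0.026682425290346146
top jar [ 0.4201 -0.3965  0.0604] 0.41905489563941956 -0.3965195417404175 0.026539497077465057
top knob (array([0.4638, 0.0824, 0.1029]), np.float64(0.01687063865359211)) 132 0.12531518638900563
top knob (array([ 0.498 , -0.1584,  0.1075]), np.float64(0.01719186916914413)) 133 0.12971960828376639
top washer hist (array([ 15,  
[... 593 characters left out ...]
48410975933075 -0.26599228382110596 0.027197493240237236
scene jar [ 0.4267 -0.3931  0.0603] 0.4236099421977997 -0.39387622475624084 0.029582912102341652
scene knob (array([0.4731, 0.0871, 0.1036]), np.float64(0.015749953828959856)) 84 0.12258457219007868
scene knob (array([ 0.5071, -0.1516,  0.1087]), np.float64(0.015130147280579454)) 76 0.12811195144735588
scene washer hist (array([ 28,  24,  30, 320, 113,   5,   3,   0,   0,   0,   0]), array([0.12, 0.13, 0.14, 0.15, 0.16, 0.17, 0.18, 0.19, 0.2 , 0.21, 0.22,
       0.23]))
scene board plane [0.     0.0108 0.0586] 1559 0.0013887696914240807
((577.6678466796875, -23.03302001953125), (249.0145263671875, 301.1146545410156), 8.173112869262695)
```

```bash
cat > g.py <<'E'
from h import *
import sys
# usage: g.py x y z psi -> tool deltas from the measured pose (full shift, turn) ; TCP target
def delta(x,y,z,psi):
    o=get_obs(); p=o["ee_pos"]; a=np.radians(o["tcp_rot"][2]); d=np.array([x,y,z])-p
    t=(np.degrees(a)-psi+180)%360-180
    return np.round([d[:2]@[np.cos(a),np.sin(a)],-d[2],d[:2]@[-np.sin(a),np.cos(a)],t/1000],4)*[1,1,1,1000], o
if __name__=="__main__":
    D,o=delta(*map(float,sys.argv[1:5])); print(D,"rows>=",np.linalg.norm(D[:3])/.05,abs(D[3])/8.59,o["ee_pos"].round(4),o["tcp_rot"].round(1),o["q"].round(0),o["time"])
E
python3 - <<'E'
from m import *
np.set_printoptions(precision=4,suppress=True)
for n in("top","scene"):
    q=np.load(n+"0.npz");P=q["P"]
    p=circ_pts(P,[.572,-.025],.09,.18,.23); print(n,len(p),p.mean(0),cv2.minAreaRect((p[:,:2]*1000).astype(np.float32)),np.percentile(p[:,2],[5,50,90]))
    p=circ_pts(P,[.56,-.025],.09,.148,.17);print(cv2.minEnclosingCircle((p[:,:2]*1000).astype(np.float32)),p[:,2].mean())
    m=(P[...,2]>.02)&(P[...,2]<.15)
    m=(abs(P[...,2])<.03)&(abs(P[...,0]-.35)<.3)&(abs(P[...,1])<.6);p=P[m]
    print(n,"table",np.linalg.lstsq(np.c_[p[:,:2],np.ones(len(p))],p[:,2],rcond=None)[0])
E
python3 g.py .566 -.027 .29 -98
```

```text
top 137 [ 0.5747 -0.0292  0.2039] ((575.169189453125, -28.743122100830078), (83.29983520507812, 16.013355255126953), 76.28119659423828) [0.1973 0.2045 0.208 ]
((575.8340454101562, -25.906570434570312), 51.40956497192383) 0.15813807630612559
top table [ 0.0006  0.0002 -0.0005]
scene 95 [ 0.584  -0.0241  0.2017] ((582.8637084960938, -25.474559783935547), (81.15301513671875, 16.30783462524414), 76.32339477539062) [0.1934 0.2017 0.2068]
((579.7695922851562, -29.469724655151367), 53.518394470214844) 0.15767494080252747
scene table [ 0.0016  0.0004 -0.0013]
[ -0.5058  -0.0594  -0.2944 -57.9   ] rows>= 11.764920059226922 6.740395809080326 [ 0.2241 -0.502   0.2306] [ -90.1    0.  -155.9] [-66.   5.  10.  95.   0.  90.] 0.1
```

>>> move_arm(
  deltas=[
    [[-0.015, -0.04, -0.01, 0], [-0.055, -0.06, -0.03, 0], [-0.1, -0.06, -0.055, 0], [-0.143, -0.06, -0.08, 0], [-0.186, -0.06, -0.105, 0]],
  ],
  claw=0.0854,
)

```text
time: 0.6
ee_pos: [0.3513, -0.3298, 0.2911]
tcp_rot: [-90.0, 0.0, -156.0]
wrist_force: [0.4, -1.1, 0.3]
opening: 0.0853
```

>>> move_arm(
  deltas=[
    [[-0.043, 0, -0.024, 0], [-0.086, 0, -0.048, 0], [-0.129, 0, -0.072, 0], [-0.172, 0, -0.096, 0], [-0.215, 0, -0.12, 0]],
  ],
)

```text
time: 1.1
ee_pos: [0.4989, -0.1322, 0.2911]
tcp_rot: [-90.0, -0.0, -155.9]
wrist_force: [0.4, -0.5, 0.4]
opening: 0.0852
```

>>> move_arm(
  deltas=[
    [[-0.043, 0, -0.024, -8.5], [-0.086, 0, -0.048, -17], [-0.112, 0, -0.064, -25.5], [-0.112, 0, -0.064, -34], [-0.112, 0, -0.064, -42.5]],
  ],
)

```text
time: 1.6
ee_pos: [0.5747, -0.0288, 0.2902]
tcp_rot: [-90.1, -0.0, -113.0]
wrist_force: [-0.6, 0.6, 0.9]
opening: 0.0856
```

```bash
python3 - <<'E'
from m import *
np.set_printoptions(precision=4,suppress=True)
o=get_obs();print(o["ee_pos"],o["tcp_rot"],o["qd"].max())
for n in("top","scene"):
    c,P,D,O=shot(n,n+"1.png"); x=o["ee_pos"]
    a=np.radians(o["tcp_rot"][2]); 
    L=(P-x); X=L@[np.cos(a),np.sin(a),0];Z=L@[-np.sin(a),np.cos(a),0];H=L[...,2]
    for s in(1,-1):
        m=(abs(X)<.04)&(Z*s>.02)&(Z*s<.08)&(H<.06)&(H>-.03)
        print(n,s,m.sum(),X[m].mean() if m.any() else 0,[np.percentile(Z[m],[2,50,98])],[np.percentile(X[m],[2,50,98])],[np.percentile(H[m],[2,50,98])])
E
python3 g.py .575 -.0287 .29 -103.7
```

```text
[ 0.5747 -0.0288  0.2902] [ -90.0958   -0.0361 -112.9768] 0.13185482317973934
[-7.0e-04  5.0e-04  3.0e-04 -8.8e+00] rows>= 0.018220867158288596 1.0244470314318976 [ 0.5745 -0.0293  0.2905] [ -90.1   -0.  -112.5] [ -3.  11.  23. 102.  -0. 110.] 1.65Traceback (most recent call last):
  File "<stdin>", line 10, in <module>
    return _quantile_unchecked(
        a, q, axis, out, overwrite_input, method, keepdims, weights)
    return _ureduce(a,
                    func=_quantile_ureduce_func,
    ...<5 lines>...
                    overwrite_input=overwrite_input,
                    method=method)
    r = func(a, **kwargs)
    result = _quantile(arr,
                       quantiles=q,
    ...<2 lines>...
                       out=out,
                       weights=wgt)
    slices_having_nans = np.isnan(arr[-1, ...])
                                  ~~~^^^^^^^^^
IndexError: index -1 is out of bounds for axis 0 with size 0
```

```bash
python3 - <<'E'
import cv2,numpy as np
a=cv2.imread("pics/top1.png")[60:330,180:460];b=cv2.imread("pics/scene1.png")[80:330,140:400]
b=cv2.resize(b,(281*260//250,270));a=cv2.resize(a,None,fx=1.4,fy=1.4);b=cv2.resize(b,None,fx=1.4,fy=1.4)
h=min(a.shape[0],b.shape[0]);cv2.imwrite("pics/ab1.png",np.hstack([a[:h],b[:h]])[:, :800])
E
```

```text
[ WARN:0@0.029] global loadsave.cpp:275 findDecoder imread_('pics/scene1.png'): can't open/read file: check file path/integrity
Traceback (most recent call last):
TypeError: 'NoneType' object is not subscriptable
```

```bash
python3 - <<'E'
from m import *
np.set_printoptions(precision=4,suppress=True)
o=get_obs();x=o["ee_pos"];a=np.radians(o["tcp_rot"][2]);print(x,a)
c,P,D,O=shot("scene","scene1.png")
np.savez("scene1.npz",c=c["color"],P=P,D=D,O=O)
# project the TCP & nominal tip points into scene image
T=np.array(c["T"]);K=np.array([[c["fx"],0,c["cx"]],[0,c["fy"],c["cy"]],[0,0,1.]])
z=np.array([-np.sin(a),np.cos(a),0])
pts=np.array([x,x+z*.0427+[0,0,.013],x-z*.0427+[0,0,.013]])
q=(pts-T[:3,3])@T[:3,:3]
uv=cv2.projectPoints(q,np.zeros(3),np.zeros(3),K,np.array([c["k1"],0,0,0.]))[0].reshape(-1,2);print(uv)
im=c["color"].copy();k=5
u,v=uv[0].astype(int);im=im[v-60:v+60,u-70:u+70];im=cv2.resize(im,None,fx=k,fy=k,interpolation=cv2.INTER_CUBIC)
for p in uv:cv2.drawMarker(im,tuple(int(t) for t in (p-[u-70,v-60]+.5)*k),(0,0,255),0,15,1)
cv2.imwrite("pics/s1.png",im)
E
```

```text
[ 0.5745 -0.0293  0.2905] -1.9634594438506885
[[253.7066 167.9698]
 [242.2223 171.8865]
 [264.7337 159.5242]]
```

View pics/s1.png

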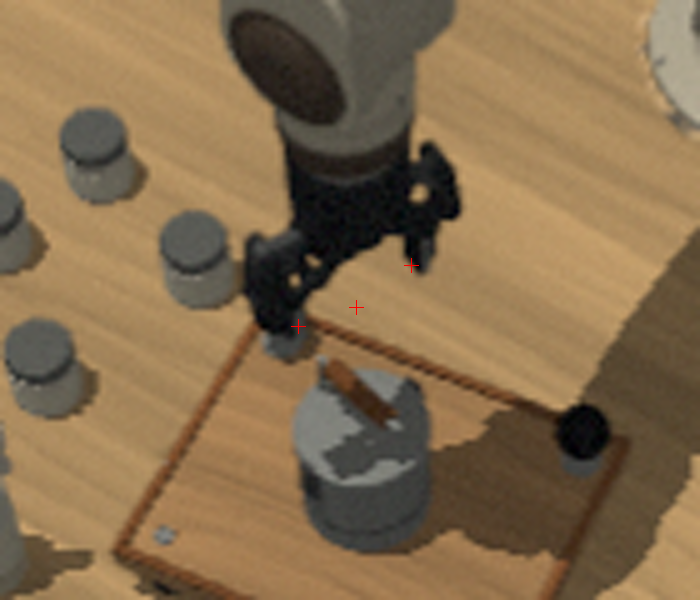

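>>> move_arm(
  deltas=[
    [[-0.002, 0.02, 0.002, -4.5], [-0.002, 0.05, 0.002, -8.8], [-0.002, 0.08, 0.002, -8.8], [-0.002, 0.1, 0.002, -8.8], [-0.002, 0.11, 0.002, -8.8]],
  ],
)

```text
time: 2.2
ee_pos: [0.576, -0.0292, 0.1791]
tcp_rot: [-90.2, -0.0, -104.9]
wrist_force: [0.3, 0.3, 0.6]
opening: 0.0855
```

>>> move_arm(
  deltas=[
    [[0, 0, 0, 0], [0, 0, 0, 0], [0, 0, 0, 0], [0, 0, 0, 0], [0, 0, 0, 0]],
  ],
  claw=0.0,
  newtons=50,
)

```text
time: 2.7
ee_pos: [0.5774, -0.0291, 0.1821]
tcp_rot: [-89.9, 0.0, -104.7]
wrist_force: [0.5, -2.2, 5.7]
opening: 0.0144
```

>>> move_arm(
  deltas=[
    [[0, 0, 0, 0], [0, 0, 0, 0], [0, 0, 0, 0]],
  ],
)

```text
time: 3.0
ee_pos: [0.5774, -0.0292, 0.1821]
tcp_rot: [-89.9, 0.0, -104.7]
wrist_force: [1.4, -2.4, 6.0]
opening: 0.0143
```

>>> move_arm(
  deltas=[
    [[0, -0.01, 0, 0], [0, -0.02, 0, 0], [0, -0.03, 0, 0], [0, -0.03, 0, 0]],
  ],
)

```text
time: 3.4
ee_pos: [0.5774, -0.0289, 0.213]
tcp_rot: [-89.9, 0.0, -104.6]
wrist_force: [1.3, 0.0, -3.7]
opening: 0.0141
```

```bash
python3 g.py .4432 .3103 .1627 -103.7;python3 -c "
from h import *
shot('scene','s2.png');a=cv2.imread('pics/s2.png')[60:300,140:420];cv2.imwrite('pics/s2.png',cv2.resize(a,None,fx=2,fy=2))"
```

```text
[-0.2943  0.0503 -0.2156 -0.9   ] rows>= 7.365485455827063 0.10477299185098952 [ 0.5774 -0.0289  0.213 ] [ -89.9    0.  -104.6] [ -3.   8.  12.  93.   0. 102.] 3.4
```

View pics/s2.png

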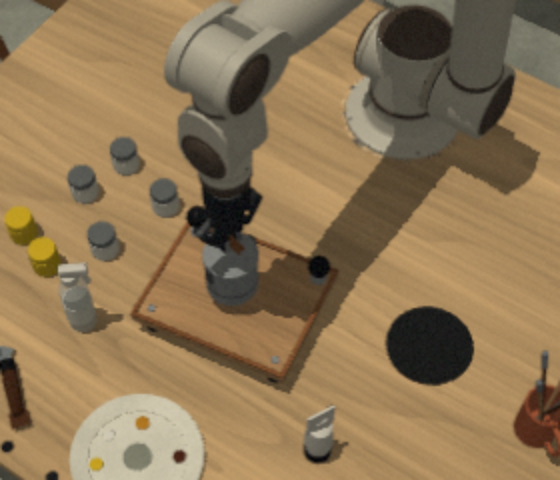

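>>> move_arm(
  deltas=[
    [[0, -0.015, 0, 0], [0, -0.03, 0, 0], [0, -0.045, 0, 0], [-0.005, -0.06, -0.004, 0], [-0.015, -0.065, -0.011, 0]],
  ],
)

```text
time: 3.95
ee_pos: [0.5703, -0.0118, 0.2772]
tcp_rot: [-89.9, 0.0, -104.7]
wrist_force: [0.7, -0.0, -4.2]
opening: 0.0144
```

>>> move_arm(
  deltas=[
    [[-0.018, 0, -0.013, 0], [-0.038, 0, -0.028, 0], [-0.058, 0, -0.043, 0], [-0.078, 0, -0.057, 0], [-0.098, 0, -0.072, 0]],
  ],
)

```text
time: 4.45
ee_pos: [0.5243, 0.1027, 0.2754]
tcp_rot: [-90.1, -0.0, -104.6]
wrist_force: [0.6, 0.1, -4.8]
opening: 0.0143
```

>>> move_arm(
  deltas=[
    [[-0.02, 0, -0.015, 0], [-0.04, 0, -0.029, 0], [-0.06, 0, -0.044, 0], [-0.08, 0, -0.058, 0], [-0.1, 0, -0.073, 0]],
  ],
)

```text
time: 4.95
ee_pos: [0.4788, 0.2178, 0.2755]
tcp_rot: [-90.0, -0.0, -104.6]
wrist_force: [0.5, 0.3, -4.1]
opening: 0.0142
```

>>> move_arm(
  deltas=[
    [[-0.02, 0, -0.015, 0], [-0.04, 0, -0.029, 0], [-0.06, 0, -0.044, 0], [-0.075, 0, -0.055, 0], [-0.082, 0, -0.06, 0]],
  ],
)

```text
time: 5.45
ee_pos: [0.4413, 0.3126, 0.2755]
tcp_rot: [-90.1, -0.0, -104.5]
wrist_force: [1.3, -0.5, -5.8]
opening: 0.0142
```

```bash
python3 g.py .444 .311 .130 -103.7;python3 - <<'E'
from m import *
np.set_printoptions(precision=4,suppress=True)
x=get_obs()["ee_pos"]
c,P,D,O=shot('scene')
hsv=cv2.cvtColor(c["color"],cv2.COLOR_BGR2HSV)
m=(np.hypot(P[...,0]-x[0],P[...,1]-x[1])<.065)&(P[...,2]<.26)&(P[...,2]>.1)
for h in np.arange(.1,.27,.01):
    p=P[m&(abs(P[...,2]-h)<.005)]
    if len(p)>8:print(round(h,3),len(p),p.mean(0))
E
```

```text
[ 0.0009  0.1455  0.003  -0.8   ] rows>= 2.910674148715379 0.09313154831199069 [0.4413 0.3126 0.2755] [ -90.1   -0.  -104.5] [ 35.   5.  15. 100.   0. 140.] 5.45
0.16 39 [0.4779 0.3217 0.1607]
0.17 44 [0.479  0.3278 0.1703]
0.18 34 [0.4789 0.3226 0.1815]
0.19 50 [0.4793 0.3241 0.1902]
0.2 42 [0.4785 0.3265 0.2001]
0.21 36 [0.4792 0.3221 0.21  ]
0.22 44 [0.479  0.3274 0.2205]
0.23 44 [0.4797 0.3273 0.2302]
0.24 42 [0.4748 0.3233 0.2414]
0.25 374 [0.455  0.3184 0.2507]
0.26 58 [0.4613 0.3165 0.2563]
```

>>> move_arm(
  deltas=[
    [[0.001, 0.03, 0.003, 0], [0.001, 0.065, 0.003, 0], [0.001, 0.1, 0.003, 0], [0.001, 0.125, 0.003, 0], [0.001, 0.14, 0.003, 0]],
  ],
)

```text
time: 6.0
ee_pos: [0.4444, 0.3081, 0.1336]
tcp_rot: [-90.1, -0.1, -104.7]
wrist_force: [-0.8, 0.1, -4.1]
opening: 0.0142
```

>>> move_arm(
  deltas=[
    [[0, 0.003, 0, 0], [0, 0.006, 0, 0], [0, 0.008, 0, 0], [0, 0.008, 0, 0]],
  ],
)

```text
time: 6.4
ee_pos: [0.4456, 0.3096, 0.1292]
tcp_rot: [-89.9, 0.1, -104.6]
wrist_force: [0.2, 0.1, -5.2]
opening: 0.0143
```

>>> move_arm(
  deltas=[
    [[0, 0.002, 0, 0], [0, 0.003, 0, 0], [0, 0.003, 0, 0]],
  ],
)

```text
time: 6.7
ee_pos: [0.4463, 0.31, 0.1272]
tcp_rot: [-89.8, 0.2, -104.6]
wrist_force: [2.3, 0.2, 4.4]
opening: 0.0145
```

>>> move_arm(
  deltas=[
    [[0, 0, 0, 0], [0, 0, 0, 0], [0, 0, 0, 0], [0, 0, 0, 0]],
  ],
  claw=0.0854,
)

```text
time: 7.1
ee_pos: [0.4451, 0.3093, 0.1252]
tcp_rot: [-90.0, -0.0, -104.6]
wrist_force: [0.1, -0.6, 1.0]
opening: 0.0717
```

>>> move_arm(
  deltas=[
    [[0, -0.02, 0, 0], [0, -0.06, 0, 0], [0, -0.1, 0, 0], [0, -0.14, 0, 0], [0, -0.15, 0, 0]],
  ],
)

```text
time: 7.6
ee_pos: [0.4458, 0.3098, 0.2799]
tcp_rot: [-89.8, 0.3, -104.6]
wrist_force: [0.8, 0.3, -1.1]
opening: 0.0853
```

```bash
cat > bd.py <<'E'
from m import *
np.set_printoptions(precision=4,suppress=True)
def measure(n,N=8):
    S=[camera(n) for _ in range(N)]
    R=np.stack([s["range_z"] for s in S]); R=np.where(R>0,R,np.nan)
    c=S[0]; c["range_z"]=np.nan_to_num(np.nanmedian(R,0)); c["color"]=np.median([s["color"] for s in S],0).astype(np.uint8)
    P,D,O=cloud(c); col=c["color"]; return c,P,D,O,col
def board(n,N=8,sv=None):
    c,P,D,O,col=measure(n,N)
    if sv: cv2.imwrite("pics/"+sv,col)
    m=(np.abs(P[...,2])<.012)&(abs(P[...,0]-.55)<.25)&(abs(P[...,1]+.05)<.3);p=P[m]
    # local table plane, robust
    for k in range(4):
        A=np.c_[p[:,:2]-[.57,-.025],np.ones(len(p))];co=np.linalg.lstsq(A,p[:,2],rcond=None)[0];e=p[:,2]-A@co;p=p[abs(e)<.003]
    print(n,"table",co)
    Z=P[...,2]-(np.dstack([P[...,0]-.57,P[...,1]+.025,np.ones(P.shape[:2])])@co)
    hsv=cv2.cvtColor(col,cv2.COLOR_BGR2HSV)
    m=(np.hypot(P[...,0]-.57,P[...,1]+.025)<.24)&(Z>.04)&(Z<.085)&(hsv[...,0]<25)&(hsv[...,1]>60)
    m=cv2.morphologyEx(m.astype(np.uint8),cv2.MORPH_OPEN,np.ones((3,3)))
    k,l,st,ce=cv2.connectedComponentsWithStats(m); i=1+st[1:,4].argmax()
    (cx,cy),wh,an=cv2.minAreaRect((P[l==i][:,:2]*1000).astype(np.float32)); print("rect",cx,cy,wh,an)
    yaw=np.radians(an if wh[0]<wh[1] else an-90); C=np.array([cx,cy])/1000
    ex=np.array([np.cos(yaw),np.sin(yaw)]);ey=np.array([-ex[1],ex[0]])
    X=(P[...,:2]-C)@ex;Y=(P[...,:2]-C)@ey
    m=(abs(X)<.105)&(abs(Y)<.135)&(Z>.045)&(Z<.075)&(hsv[...,0]<25)
    x,y,z=X[m],Y[m],Z[m]
    for k in range(5):
        A=np.c_[x,y,np.ones(len(x))];co2=np.linalg.lstsq(A,z,rcond=None)[0];e=z-A@co2;g=abs(e)<.003;x,y,z=x[g],y[g],z[g]
    print("plane",co2,len(x),e.std(),"feet offsets mm: R,L,BR,BL",[round(1000*(co2@[a,b,1])-58,2) for a,b in((-.092,-.122),(-.092,.122),(.092,-.122),(.092,.122))])
    for nm,b in(("R",-.122),("L",.122)):
        mm=(abs(X+.092)<.035)&(abs(Y-b)<.035)&(col.max(2)<60)&(Z>.075)
        q=np.c_[X[mm],Y[mm],Z[mm]]; s,r=sphere(q)
        w=P[mm]; top=np.percentile(Z[mm],98); from_=(co2@[-.092,b,1])
        print(nm,"knob centre world",C+s[0]*ex+s[1]*ey,"z",s[2],"r",r,"top",top,"c above board (fit/top)",s[2]-from_,top-.02-from_,len(q))
E
python3 - <<'E'
from bd import *
for n in("top","scene"):board(n,8,n+"2.png")
E
```

```text
top table [-0.0006 -0.     -0.0006]
rect 572.250244140625 -25.04217529296875 (240.59461975097656, 300.18072509765625) 8.091529846191406
plane [0.0033 0.0103 0.0591] 5448 0.0012623354007613569 feet offsets mm: R,L,BR,BL [np.float64(-0.49), np.float64(2.02), np.float64(0.12), np.float64(2.63)]
R knob centre world [ 0.4981 -0.1592] z 0.10468110670984075 r 0.019127438225569577 top 0.12452691406967077 c above board (fit/top) 0.047167180515496836 0.04701298787532685 139
L knob centre world [0.4638 0.0825] z 0.0986893316432028 r 0.019303885456803727 top 0.1182426202884777 c above board (fit/top) 0.03867361874290022 0.03822690738817512 137
scene table [ 0.0004 -0.0003 -0.0009]
rect 577.5263671875 -21.96710205078125 (242.23687744140625, 298.75634765625) 7.844090461730957
plane [0.0036 0.0108 0.059 ] 3431 0.0013901544908486837 feet offsets mm: R,L,BR,BL [np.float64(-0.63), np.float64(2.0), np.float64(0.02), np.float64(2.66)]
R knob centre world [ 0.5031 -0.1543] z 0.10538883797237884 r 0.01818698781691538 top 0.12421554249864492 c above board (fit/top) 0.04802310294683301 0.04684980747309908 80
L knob centre world [0.4698 0.0841] z 0.09929690827919802 r 0.01883255056957752 top 0.11921267519822572 c above board (fit/top) 0.03929600614660017 0.03921177306562787 87
```

View pics/top2.png

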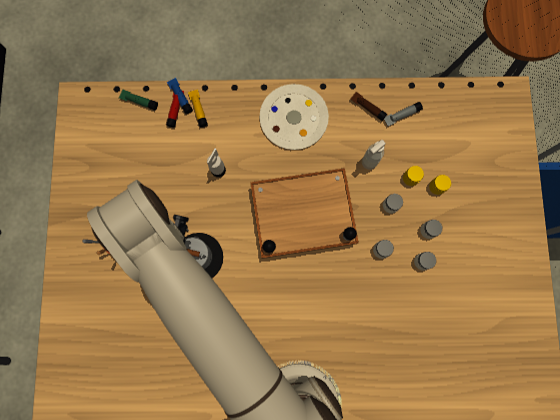

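```bash
cat > plan.py <<'E'
import numpy as np,sys,json
from workcell import get_obs
# waypoints x y z psi_change(turn) -> per call total tool deltas
def plan(wps):
    o=get_obs();p=np.array(o["ee_pos"]);psi=o["tcp_rot"][2]
    for x,y,z,t in wps:
        a=np.radians(psi);d=np.array([x,y,z])-p
        print(np.round([d[:2]@[np.cos(a),np.sin(a)],-d[2],d[:2]@[-np.sin(a),np.cos(a)]],4),t,"dist",np.linalg.norm(d).round(3))
        p=np.array([x,y,z]);psi-=t
if __name__=="__main__": plan(json.loads(sys.argv[1]))
E
python3 plan.py '[[0.464,0.154,0.27,-42.5],[0.482,-0.002,0.23,-42.5],[0.4995,-0.158,0.2,-42.5]]'
```

```text
[0.1455 0.0052 0.0575] -42.5 dist 0.157
[ 0.1463  0.04   -0.057 ] -42.5 dist 0.162
[ 0.0689  0.03   -0.141 ] -42.5 dist 0.16
```

>>> move_arm(
  deltas=[
    [[0.02, 0.001, 0.008, -8.5], [0.05, 0.002, 0.02, -17], [0.082, 0.003, 0.033, -25.5], [0.114, 0.004, 0.045, -34], [0.1455, 0.005, 0.0575, -42.5]],
  ],
)

```text
time: 8.9
ee_pos: [0.4639, 0.1528, 0.2703]
tcp_rot: [-90.0, -0.0, -61.8]
wrist_force: [0.6, -0.5, 0.1]
opening: 0.0854
```

>>> move_arm(
  deltas=[
    [[0.029, 0.008, -0.0114, -8.5], [0.058, 0.016, -0.0228, -17], [0.0876, 0.024, -0.0342, -25.5], [0.117, 0.032, -0.0456, -34], [0.1463, 0.04, -0.057, -42.5]],
  ],
)

```text
time: 9.4
ee_pos: [0.482, -0.0033, 0.2301]
tcp_rot: [-90.0, -0.0, -19.3]
wrist_force: [0.5, -0.5, -0.2]
opening: 0.0852
```

>>> move_arm(
  deltas=[
    [[0.016, 0.006, -0.032, -8.5], [0.032, 0.012, -0.064, -17], [0.047, 0.018, -0.096, -25.5], [0.06, 0.024, -0.122, -34], [0.069, 0.03, -0.141, -42.5]],
  ],
)

```text
time: 9.9
ee_pos: [0.4995, -0.1599, 0.2]
tcp_rot: [-90.0, -0.0, 23.1]
wrist_force: [0.2, 0.3, -0.2]
opening: 0.0854
```

>>> move_arm(
  deltas=[
    [[0, 0, 0, -8.5], [0, 0, 0, -17], [0, 0, 0, -25.5], [0, 0, 0, -34], [0, 0, 0, -42.5]],
  ],
)

```text
time: 10.4
ee_pos: [0.4995, -0.158, 0.2003]
tcp_rot: [-90.0, -0.0, 65.7]
wrist_force: [0.4, -0.3, 0.5]
opening: 0.0849
```

>>> move_arm(
  deltas=[
    [[0, 0, 0, -8.5], [0, 0, 0, -17], [0, 0, 0, -25.5], [0, 0, 0, -34], [0, 0, 0, -42.5]],
  ],
)

```text
time: 10.9
ee_pos: [0.4996, -0.158, 0.2003]
tcp_rot: [-90.0, 0.0, 108.2]
wrist_force: [-0.3, -0.0, 0.2]
opening: 0.0851
```

>>> move_arm(
  deltas=[
    [[0, 0, 0, -8.5], [0, 0, 0, -17], [0, 0, 0, -25.5], [0, 0, 0, -34], [0, 0, 0, -40]],
  ],
)

```text
time: 11.4
ee_pos: [0.4995, -0.158, 0.2003]
tcp_rot: [-90.0, 0.0, 148.2]
wrist_force: [-0.2, -1.0, -0.1]
opening: 0.0856
```

```bash
python3 g.py .4995 -.158 .085 148; python3 - <<'E'
from m import *
np.set_printoptions(precision=4,suppress=True)
for n in("top","scene"):
    c,P,D,O=shot(n,n+"3.png")
    p=circ_pts(P,[.445,.31],.065,.095,.115);print(n,"lid",cv2.minEnclosingCircle((p[:,:2]*1000).astype(np.float32)),p.mean(0))
    p=circ_pts(P,[.445,.31],.065,.13,.16);print(n,"handle",cv2.minAreaRect((p[:,:2]*1000).astype(np.float32)),p.mean(0))
E
```

```text
[0.     0.1153 0.     0.2   ] rows>= 2.306 0.023282887077997673 [ 0.4995 -0.158   0.2003] [-90.    0.  148.2] [ -18.    1.    2.   91.    0. -166.] 11.4
top lid ((444.856689453125, 311.9515075683594), 51.47859573364258) [0.4434 0.3087 0.1034]
top handle ((444.93603515625, 308.9380187988281), (79.18467712402344, 16.384906768798828), 76.66981506347656) [0.4443 0.3094 0.1486]
scene lid ((451.59197998046875, 312.859619140625), 52.29386901855469) [0.4566 0.3138 0.103 ]
scene handle ((449.5582580566406, 313.1931457519531), (82.3782730102539, 19.09135627746582), 77.90995025634766) [0.4523 0.314  0.1468]
```

>>> move_arm(
  deltas=[
    [[0, 0.04, 0.001, 0], [0, 0.08, 0.001, 0], [0, 0.105, 0.001, 0], [0, 0.1155, 0.001, 0], [0, 0.1155, 0.001, 0]],
  ],
)

```text
time: 12.0
ee_pos: [0.4984, -0.1586, 0.0839]
tcp_rot: [-90.0, -0.1, 147.7]
wrist_force: [0.2, 1.3, -0.5]
opening: 0.0851
```

>>> move_arm(
  deltas=[
    [[0, 0, 0, 0], [0, 0, 0, 0], [0, 0, 0, 0], [0, 0, 0, 0], [0, 0, 0, 0]],
  ],
  claw=0.0,
  newtons=40,
)

```text
time: 12.5
ee_pos: [0.4994, -0.1587, 0.0852]
tcp_rot: [-90.0, 0.0, 147.9]
wrist_force: [1.7, 1.5, -0.8]
opening: 0.0379
```

```bash
python3 g.py .4985 -.159 .0845 148;python3 -c "
from h import *
c=shot('scene','s4.png');a=cv2.imread('pics/s4.png')[120:280,160:360];cv2.imwrite('pics/s4.png',cv2.resize(a,None,fx=3,fy=3))"
```

```text
[ 0.0006  0.0007  0.0007 -0.1   ] rows>= 0.02315167380558045 0.011641443538998836 [ 0.4994 -0.1587  0.0852] [-90.    0.  147.9] [ -18.    1.  -10.   79.    0. -166.] 12.5
```

View pics/s4.png

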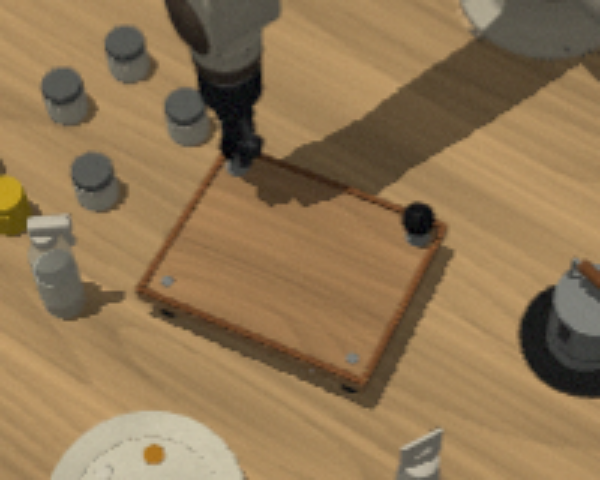

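>>> move_arm(
  deltas=[
    [[0, 0.0002, 0, 8.5], [0, 0.0004, 0, 17], [0, 0.0006, 0, 25.5], [0, 0.0008, 0, 34], [0, 0.0009, 0, 42.5]],
  ],
)

```text
time: 13.05
ee_pos: [0.4995, -0.1585, 0.084]
tcp_rot: [-90.1, -0.0, 105.0]
wrist_force: [2.7, 2.5, -1.3]
opening: 0.0381
```

>>> move_arm(
  deltas=[
    [[0, 0.0002, 0, 8.5], [0, 0.0004, 0, 17], [0, 0.0006, 0, 25.5], [0, 0.0008, 0, 34], [0, 0.0009, 0, 42.5]],
  ],
)

```text
time: 13.55
ee_pos: [0.4993, -0.1583, 0.0827]
tcp_rot: [-90.0, -0.1, 62.5]
wrist_force: [4.1, 2.7, -4.0]
opening: 0.038
```

>>> move_arm(
  deltas=[
    [[0, 0.0002, 0, 8.5], [0, 0.0004, 0, 17], [0, 0.0006, 0, 25.5], [0, 0.0008, 0, 34], [0, 0.0009, 0, 42.5]],
  ],
)

```text
time: 14.05
ee_pos: [0.4997, -0.1576, 0.0822]
tcp_rot: [-89.9, -0.1, 20.1]
wrist_force: [5.6, 7.0, 0.6]
opening: 0.038
```

>>> move_arm(
  deltas=[
    [[0, 0.0002, 0, 8.5], [0, 0.0004, 0, 17], [0, 0.0006, 0, 25.5], [0, 0.0008, 0, 34], [0, 0.0009, 0, 42.5]],
  ],
)

```text
time: 14.55
ee_pos: [0.5009, -0.1583, 0.0825]
tcp_rot: [-89.8, -0.2, -22.5]
wrist_force: [6.7, 4.2, 5.0]
opening: 0.0379
```

```bash
python3 g.py .4985 -.159 .0845 148; python3 -c "
from bd import *
print(get_obs()['torque'])
board('scene',4)"
```

```text
[-2.000e-03 -2.000e-03 -1.600e-03 -1.705e+02] rows>= 0.06499230723708768 19.848661233993017 [ 0.5009 -0.1583  0.0825] [-89.8  -0.2 -22.5] [-18.   1. -10.  78.   0.   5.] 14.55
[ 1.2953 -1.5918  0.0693]
scene table [ 0.0005 -0.0003 -0.0009]
rect 577.3931884765625 -22.588165283203125 (242.66925048828125, 298.94659423828125) 7.913569927215576
plane [0.0124 0.0162 0.059 ] 3024 0.0015075940443210146 feet offsets mm: R,L,BR,BL [np.float64(-2.13), np.float64(1.83), np.float64(0.15), np.float64(4.11)]
R knob centre world [ 0.4278 -0.2283] z 0.2290327609451749 r 0.14732721624101025 top 0.29603373696234103 c above board (fit/top) 0.17316617129906423 0.22016714731623033 397
L knob centre world [0.4697 0.0841] z 0.09977490528615737 r 0.018400401997636363 top 0.11866739238049391 c above board (fit/top) 0.03994596736711727 0.03883845446145381 88
```

>>> move_arm(
  deltas=[
    [[0, 0.0002, 0, 8.5], [0, 0.0004, 0, 17], [0, 0.0006, 0, 25.5], [0, 0.0008, 0, 34], [0, 0.0009, 0, 42.5]],
  ],
)

```text
time: 15.25
ee_pos: [0.5014, -0.1591, 0.0824]
tcp_rot: [-89.7, -0.2, -65.0]
wrist_force: [6.9, 0.7, 7.4]
opening: 0.0379
```

>>> move_arm(
  deltas=[
    [[0, 0.0002, 0, 8.5], [0, 0.0004, 0, 17], [0, 0.0006, 0, 25.5], [0, 0.0008, 0, 34], [0, 0.0009, 0, 42.5]],
  ],
)

```text
time: 15.75
ee_pos: [0.5009, -0.1594, 0.0822]
tcp_rot: [-89.7, -0.0, -107.5]
wrist_force: [1.6, 1.4, 14.7]
opening: 0.0377
```

>>> move_arm(
  deltas=[
    [[0, 0.0002, 0, 8.5], [0, 0.0004, 0, 17], [0, 0.0006, 0, 25.5], [0, 0.0008, 0, 34], [0, 0.0009, 0, 42.5]],
  ],
)

```text
time: 16.25
ee_pos: [0.5007, -0.1587, 0.0821]
tcp_rot: [-89.8, 0.3, -150.0]
wrist_force: [-0.7, 6.1, 21.9]
opening: 0.038
```

>>> move_arm(
  deltas=[
    [[0, 0.0002, 0, 8.5], [0, 0.0004, 0, 17], [0, 0.0006, 0, 26], [0, 0.0006, 0, 26]],
  ],
)

```text
time: 16.65
ee_pos: [0.5012, -0.1584, 0.082]
tcp_rot: [-90.0, 0.4, -175.9]
wrist_force: [-1.9, 7.7, 24.0]
opening: 0.0378
```

>>> move_arm(
  deltas=[
    [[0, 0, 0, 0], [0, 0, 0, 0], [0, 0, 0, 0], [0, 0, 0, 0]],
  ],
  claw=0.0854,
)

```text
time: 17.05
ee_pos: [0.4987, -0.1589, 0.0775]
tcp_rot: [-90.0, -0.0, -175.7]
wrist_force: [0.5, -0.1, 0.0]
opening: 0.0855
```

>>> move_arm(
  deltas=[
    [[0, -0.03, 0, 0], [0, -0.07, 0, 0], [0, -0.11, 0, 0], [0, -0.12, 0, 0]],
  ],
)

```text
time: 17.45
ee_pos: [0.5001, -0.1593, 0.2022]
tcp_rot: [-89.9, 0.3, -175.7]
wrist_force: [0.9, 0.7, 0.4]
opening: 0.0856
```

```bash
python3 g.py .4985 -.159 .0845 148; python3 -c "
from bd import *
board('scene',6)"
```

```text
[ 1.600e-03  1.177e-01 -4.000e-04  3.630e+01] rows>= 2.354231084664375 4.225844004656577 [ 0.5001 -0.1593  0.2022] [ -89.9    0.3 -175.7] [-18.   1.   2.  91.  -0. 158.] 17.45
scene table [ 0.0006 -0.0002 -0.0009]
rect 578.0560913085938 -21.704757690429688 (241.79486083984375, 298.5513000488281) 7.8331522941589355
plane [-0.0081  0.0021  0.059 ] 3263 0.0014645903949185278 feet offsets mm: R,L,BR,BL [np.float64(1.48), np.float64(1.98), np.float64(-0.02), np.float64(0.49)]
R knob centre world [ 0.5294 -0.2411] z 0.27351940556671417 r 0.15122979837513567 top 0.5695029075826328 c above board (fit/top) 0.21404139591826493 0.4900248979341835 481
L knob centre world [0.4717 0.0859] z 0.1005594653799449 r 0.017704897448397705 top 0.11788988690794593 c above board (fit/top) 0.04057819386788632 0.03790861539588734 87
```

```bash
python3 plan.py '[[0.48,0.04,0.25,0],[0.44,0.24,0.25,0]]'
```

```text
[ 0.0033 -0.054  -0.1995] 0 dist 0.207
[ 0.0247 -0.     -0.2025] 0 dist 0.204
```

>>> move_arm(
  deltas=[
    [[0, -0.03, -0.025, 0], [0, -0.054, -0.065, 0], [0, -0.054, -0.11, 0], [0.002, -0.054, -0.155, 0], [0.003, -0.054, -0.2, 0]],
  ],
)

```text
time: 18.25
ee_pos: [0.4802, 0.0397, 0.2507]
tcp_rot: [-90.1, -0.1, -175.3]
wrist_force: [0.9, -0.1, 0.4]
opening: 0.0852
```

>>> move_arm(
  deltas=[
    [[0.005, 0, -0.045, 0], [0.01, 0, -0.09, 0], [0.015, 0, -0.135, 0], [0.02, 0, -0.175, 0], [0.025, 0, -0.2, 0]],
  ],
)

```text
time: 18.75
ee_pos: [0.4667, 0.0777, 0.2519]
tcp_rot: [-92.2, -0.1, -171.8]
wrist_force: [0.4, -0.6, 0.6]
opening: 0.0855
```

```bash
python3 -c "
from bd import *
board('scene',8);board('top',10,'top5.png')
o=get_obs();print(o['ee_pos'],o['tcp_rot'],o['q'])"
```

```text
scene table [ 0.0001 -0.0002 -0.0009]
rect 577.6837158203125 -21.687118530273438 (242.68154907226562, 298.21282958984375) 7.830629348754883
plane [-0.0074  0.0016  0.059 ] 3422 0.00136178314389146 feet offsets mm: R,L,BR,BL [np.float64(1.54), np.float64(1.92), np.float64(0.17), np.float64(0.56)]
R knob centre world [ 0.5041 -0.1529] z 0.10067031924135758 r 0.01780097245341988 top 0.11865335493441322 c above board (fit/top) 0.041134595445764054 0.039117631138819685 83
L knob centre world [0.1741 0.1416] z 0.39329984220256875 r 0.3486970949980316 top 0.7192157671235675 c above board (fit/top) 0.3333762658668834 0.6392921907878821 634
top table [-0.0006 -0.     -0.0005]
rect 581.9459838867188 -91.23480224609375 (241.07908630371094, 165.74862670898438) 7.719396114349365
plane [ 0.0002 -0.0078  0.0589] 3142 0.0011213633647196265 feet offsets mm: R,L,BR,BL [np.float64(1.88), np.float64(-0.03), np.float64(1.91), np.float64(0.01)]
R knob centre world [0.4654 0.0655] z 0.6831916541252856 r 0.06337004473735304 top 0.7181499322132978 c above board (fit/top) 0.6233101169570807 0.6382683950450929
[... 228 characters left out ...]
ercentile(Z[mm],98); from_=(co2@[-.092,b,1])
                 ~~~~~~~~~~~~~^^^^^^^^^^
    return _quantile_unchecked(
        a, q, axis, out, overwrite_input, method, keepdims, weights)
    return _ureduce(a,
                    func=_quantile_ureduce_func,
    ...<5 lines>...
                    overwrite_input=overwrite_input,
                    method=method)
    r = func(a, **kwargs)
    result = _quantile(arr,
                       quantiles=q,
    ...<2 lines>...
                       out=out,
                       weights=wgt)
    slices_having_nans = np.isnan(arr[-1, ...])
                                  ~~~^^^^^^^^^
IndexError: index -1 is out of bounds for axis 0 with size 0
```

>>> move_arm(
  deltas=[
    [[0, 0, 0, -8.5], [0, 0, 0, -17], [0, 0, 0, -25.5], [0, 0, 0, -30], [0, 0, 0, -30]],
  ],
)

```text
time: 20.15
ee_pos: [0.4666, 0.0784, 0.2522]
tcp_rot: [-91.9, 1.0, -141.7]
wrist_force: [0.4, 0.7, 0.2]
opening: 0.0854
```

```bash
python3 g.py .4655 .084 .079 -141
```

```text
[-0.0026  0.1732 -0.0051 -0.7   ] rows>= 3.465891515901789 0.08149010477299184 [0.4666 0.0784 0.2522] [ -91.9    1.  -141.7] [  8.  -5.   2.  97.   2. 150.] 20.15
```

```bash
cat > g.py <<'E'
from h import *
import sys
from scipy.spatial.transform import Rotation as Ro
# x y z psi [x y z psi ...]: per leg, tool-axis shift and turn (exact, tilted tool too)
np.set_printoptions(precision=4,suppress=True)
o=get_obs(); p=o["ee_pos"]; R=Ro.from_euler("xyz",o["tcp_rot"],degrees=True)
print("at",p,o["tcp_rot"].round(1),"q6",o["q"][5].round(0),"t",o["time"],"tool y",R.as_matrix()[:,1])
a=np.array(sys.argv[1:],float).reshape(-1,4); psi=o["tcp_rot"][2]
for w in a:
    d=R.inv().apply(w[:3]-p); t=(psi-w[3]+180)%360-180
    print("->",w,"delta",d,"turn",round(t,1),"rows",round(np.linalg.norm(d)/.05,1),round(abs(t)/8.59,1))
    R=R*Ro.from_rotvec([0,np.radians(t),0]); p=w[:3]; psi=w[3]
E
python3 g.py .4655 .084 .079 -141.7
```

```text
at [0.4666 0.0784 0.2522] [ -91.9    1.  -141.7] q6 150.0 t 20.15 tool y [-0.0067  0.0378 -0.9993]
-> [   0.4655    0.084     0.079  -141.7   ] delta [0.0006 0.1733 0.0008] turn 0.0 rows 3.5 0.0
```

>>> move_arm(
  deltas=[
    [[0, 0.03, 0, 0], [0, 0.08, 0, 0], [0, 0.13, 0.001, 0], [0, 0.16, 0.001, 0], [0, 0.173, 0.001, 0]],
  ],
)

```text
time: 20.65
ee_pos: [0.4644, 0.0839, 0.0762]
tcp_rot: [-92.1, 0.8, -141.9]
wrist_force: [-0.6, -0.2, 0.4]
opening: 0.0856
```

>>> move_arm(
  deltas=[
    [[0, 0, 0, 0], [0, 0, 0, 0], [0, 0, 0, 0], [0, 0, 0, 0], [0, 0, 0, 0]],
  ],
  claw=0.0,
  newtons=40,
)

```text
time: 21.15
ee_pos: [0.4673, 0.0844, 0.0816]
tcp_rot: [-91.9, 1.2, -141.8]
wrist_force: [0.4, -0.1, 6.0]
opening: 0.0383
```

>>> move_arm(
  deltas=[
    [[0, 0, 0, -8.5], [0, 0, 0, -17], [0, 0, 0, -25.5], [0, 0, 0, -34], [0, 0, 0, -42.5]],
  ],
)

```text
time: 21.65
ee_pos: [0.4667, 0.0844, 0.0815]
tcp_rot: [-90.6, 2.2, -98.9]
wrist_force: [-3.9, -0.0, 7.9]
opening: 0.0379
```

```bash
python3 g.py .4655 .084 .079 -141.7; python3 -c "
from bd import *
print(get_obs()['torque'],get_obs()['wrist_force'])
board('scene',6,'s6.png');a=cv2.imread('pics/s6.png')[120:280,160:360];cv2.imwrite('pics/s6.png',cv2.resize(a,None,fx=3,fy=3))"
```

```text
at [0.4667 0.0844 0.0815] [-90.6   2.2 -98.9] q6 108.0 t 21.65 tool y [-0.0046  0.0387 -0.9992]
-> [   0.4655    0.084     0.079  -141.7   ] delta [ 0.0006  0.0025 -0.0011] turn 42.8 rows 0.1 5.0
[ 0.0813  1.3632 -0.0066] [-3.9201 -0.0175  7.895 ]
scene table [ 0.0003  0.     -0.001 ]
rect 578.4374389648438 -21.051742553710938 (241.32362365722656, 297.9237976074219) 7.834538459777832
plane [-0.0058 -0.0007  0.0587] 3253 0.001440271670758652 feet offsets mm: R,L,BR,BL [np.float64(1.36), np.float64(1.2), np.float64(0.29), np.float64(0.12)]
R knob centre world [ 0.5036 -0.1529] z 0.10043154827213643 r 0.017742752144595524 top 0.11905340056011621 c above board (fit/top) 0.041066707989587524 0.03968856027756729 83
L knob centre world [ 0.3208 -0.0778] z 0.2689125946356307 r 0.26073657074884804 top 0.4559422995696424 c above board (fit/top) 0.20971201407058362 0.3767417190045953 477
```

View pics/s6.png

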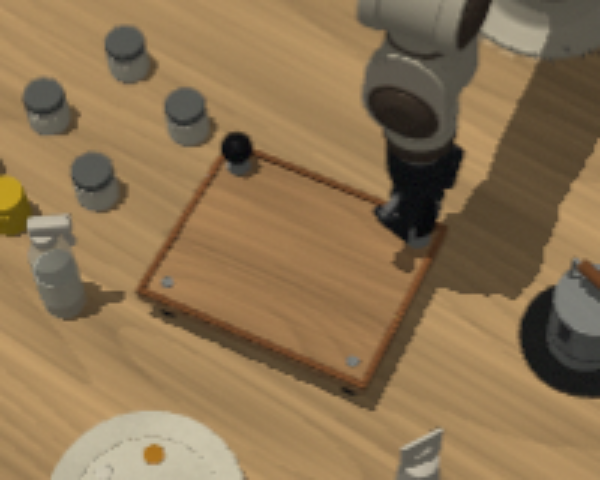

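>>> move_arm(
  deltas=[
    [[0, 0, 0, -8.5], [0, 0, 0, -17], [0, 0, 0, -25.5], [0, 0, 0, -34], [0, 0, 0, -42.5]],
  ],
)

```text
time: 22.45
ee_pos: [0.4661, 0.0835, 0.0815]
tcp_rot: [-89.1, 1.9, -56.4]
wrist_force: [-5.7, -4.3, 11.9]
opening: 0.038
```

>>> move_arm(
  deltas=[
    [[0, 0, 0, 0], [0, 0, 0, 0], [0, 0, 0, 0], [0, 0, 0, 0]],
  ],
  claw=0.0854,
)

```text
time: 22.85
ee_pos: [0.4662, 0.0842, 0.0794]
tcp_rot: [-89.1, 2.0, -56.8]
wrist_force: [0.5, 0.2, -0.2]
opening: 0.0851
```

>>> move_arm(
  deltas=[
    [[0, -0.03, 0, 0], [0, -0.07, 0, 0], [0, -0.11, 0, 0], [0, -0.12, 0, 0]],
  ],
)

```text
time: 23.25
ee_pos: [0.4682, 0.0797, 0.2035]
tcp_rot: [-88.8, 1.9, -56.8]
wrist_force: [-0.7, 0.0, -0.5]
opening: 0.085
```

```bash
python3 -c "
from bd import *
board('scene',8)"; python3 g.py .4995 -.1575 .2 -56 .4995 -.1575 .0785 -56
```

```text
scene table [ 0.0002 -0.0002 -0.001 ]
rect 578.055419921875 -21.561935424804688 (242.6547088623047, 298.95928955078125) 7.891427516937256
plane [-0.0006 -0.0041  0.0587] 3429 0.0013945687918135346 feet offsets mm: R,L,BR,BL [np.float64(1.22), np.float64(0.22), np.float64(1.11), np.float64(0.12)]
R knob centre world [ 0.5023 -0.1534] z 0.09973236839948073 r 0.018391569730145427 top 0.11840402051272032 c above board (fit/top) 0.040514786853605 0.039186438966844594 84
L knob centre world [ 0.0573 -0.178 ] z 0.3136432937449889 r 0.5237552066130478 top 0.5710993434532399 c above board (fit/top) 0.2554188236293306 0.49287487333758156 451
at [0.4663 0.0795 0.1978] [-89.2   2.1 -56.7] q6 65.0 t 23.65 tool y [-0.0089  0.0375 -0.9993]
-> [  0.4995  -0.1575   0.2    -56.    ] delta [ 0.2162 -0.0114 -0.1022] turn -0.7 rows 4.8 0.1
-> [  0.4995  -0.1575   0.0785 -56.    ] delta [ 0.0044  0.1214 -0.0017] turn 0.0 rows 2.4 0.0
```

>>> move_arm(
  deltas=[
    [[0.03, -0.004, -0.014, 0], [0.08, -0.008, -0.038, 0], [0.128, -0.011, -0.06, 0], [0.172, -0.011, -0.081, 0], [0.216, -0.011, -0.102, 0]],
  ],
)

```text
time: 24.15
ee_pos: [0.499, -0.1532, 0.2006]
tcp_rot: [-89.1, 2.0, -56.7]
wrist_force: [1.6, -0.3, -0.3]
opening: 0.0853
```

>>> move_arm(
  deltas=[
    [[0.002, 0.03, -0.001, 0], [0.003, 0.075, -0.001, 0], [0.004, 0.11, -0.002, 0], [0.004, 0.121, -0.002, 0], [0.004, 0.121, -0.002, 0]],
  ],
)

```text
time: 24.65
ee_pos: [0.4979, -0.1507, 0.0786]
tcp_rot: [-89.3, 2.2, -56.7]
wrist_force: [0.1, -0.3, 0.6]
opening: 0.0851
```

>>> move_arm(
  deltas=[
    [[0, 0, 0, 0], [0, 0, 0, 0], [0, 0, 0, 0], [0, 0, 0, 0], [0, 0, 0, 0]],
  ],
  claw=0.0,
)

```text
time: 25.15
ee_pos: [0.4997, -0.1515, 0.0818]
tcp_rot: [-89.1, 1.9, -56.7]
wrist_force: [-1.4, -1.2, 5.3]
opening: 0.0381
```

>>> move_arm(
  deltas=[
    [[0, 0, 0, -8.5], [0, 0, 0, -17], [0, 0, 0, -25.5], [0, 0, 0, -34], [0, 0, 0, -42.5]],
  ],
)

```text
time: 25.65
ee_pos: [0.4984, -0.1538, 0.0818]
tcp_rot: [-88.4, 0.8, -14.0]
wrist_force: [-8.4, -13.6, 7.8]
opening: 0.0382
```

>>> move_arm(
  deltas=[
    [[0, 0, 0, -7.5], [0, 0, 0, -7.5]],
  ],
)

```text
time: 25.85
ee_pos: [0.4986, -0.1542, 0.0818]
tcp_rot: [-88.3, 0.6, -6.6]
wrist_force: [-8.1, -15.3, 7.1]
opening: 0.0378
```

>>> move_arm(
  deltas=[
    [[0, 0, 0, 0], [0, 0, 0, 0], [0, 0, 0, 0], [0, 0, 0, 0]],
  ],
  claw=0.0854,
)

```text
time: 26.25
ee_pos: [0.4992, -0.1509, 0.0803]
tcp_rot: [-87.9, 0.6, -6.7]
wrist_force: [0.1, -0.0, 0.3]
opening: 0.0851
```

>>> move_arm(
  deltas=[
    [[0, -0.03, 0, 0], [0, -0.07, 0, 0], [0, -0.11, 0, 0], [0, -0.12, 0, 0]],
  ],
)

```text
time: 26.65
ee_pos: [0.5011, -0.156, 0.2046]
tcp_rot: [-88.0, 0.3, -6.7]
wrist_force: [0.1, -0.5, -0.3]
opening: 0.0853
```

```bash
python3 -c "
from bd import *
board('scene',10)"; python3 g.py .38 -.33 .2 -10 
```

```text
scene table [ 0.0001 -0.0002 -0.0009]
rect 577.1162719726562 -21.822021484375 (244.00254821777344, 297.9858093261719) 8.184436798095703
plane [-0.0004  0.0001  0.0581] 3512 0.0013449754543202357 feet offsets mm: R,L,BR,BL [np.float64(0.12), np.float64(0.14), np.float64(0.05), np.float64(0.07)]
R knob centre world [ 0.4256 -0.1796] z 0.3108366157154353 r 0.15388215190810647 top 0.6416089398498397 c above board (fit/top) 0.25271207085705283 0.5634843949914572 513
L knob centre world [0.47   0.0852] z 0.09964145123344487 r 0.018420366248916114 top 0.11848319015764779 c above board (fit/top) 0.04150389842819853 0.040345637352401445 87
at [ 0.4995 -0.1555  0.1991] [-87.9   0.7  -6.7] q6 -12.0 t 27.15 tool y [-0.0081  0.0383 -0.9992]
-> [  0.38  -0.33   0.2  -10.  ] delta [-0.0983 -0.0066 -0.1871] turn 3.3 rows 4.2 0.4
```

```bash
cat > jars.py <<'E'
from bd import *
def jars(n,N=2,sv=None):
    c,P,D,O,col=measure(n,N)
    if sv: cv2.imwrite("pics/"+sv,col)
    sat=cv2.cvtColor(col,cv2.COLOR_BGR2HSV)[...,1]
    m=(P[...,2]>.053)&(P[...,2]<.067)&(P[...,0]>.3)&(P[...,0]<.8)&(P[...,1]<-.2)&(P[...,1]>-.65)&(sat<90)
    m=cv2.morphologyEx(m.astype(np.uint8),cv2.MORPH_OPEN,np.ones((3,3)))
    k,l,st,ce=cv2.connectedComponentsWithStats(m)
    for i in range(1,k):
        if st[i,4]>60:
            (x,y),r=cv2.minEnclosingCircle((P[l==i][:,:2]*1000).astype(np.float32));print(n,"jar",round(x,1),round(y,1),"r",round(r,1),"z",P[l==i][:,2].mean().round(4),"px",ce[i].round(),st[i,4])
E
python3 -c "
from jars import *
jars('top',2,'top7.png');jars('scene',2)"
```

```text
top jar 545.8 -432.9 r 26.3 z 0.0591 px [435. 219.] 214
top jar 419.5 -397.4 r 26.1 z 0.0594 px [427. 260.] 233
scene jar 424.9 -396.0 r 26.7 z 0.0592 px [201. 133.] 101
scene jar 552.4 -431.2 r 26.3 z 0.059 px [174. 151.] 98
scene jar 463.9 -271.5 r 25.0 z 0.0587 px [220. 154.] 93
scene jar 608.2 -304.0 r 26.7 z 0.0588 px [190. 177.] 120bd.py:6: RuntimeWarning: All-NaN slice encountered
  c=S[0]; c["range_z"]=np.nan_to_num(np.nanmedian(R,0)); c["color"]=np.median([s["color"] for s in S],0).astype(np.uint8)
```

```bash
python3 g.py .48 -.21 .2 -44 .4577 -.2705 .15 -82 .4577 -.2705 .015 -82  .4577 -.2705 .16 -82 .5728 .0761 .16 -82 .5728 .0761 .074 -82
```

```text
at [ 0.4998 -0.1557  0.1999] [-87.9   0.6  -6.7] q6 -12.0 t 27.35 tool y [-0.0069  0.0379 -0.9993]
-> [  0.48  -0.21   0.2  -44.  ] delta [-0.0133 -0.0021 -0.0563] turn 37.3 rows 1.2 4.3
-> [  0.4577  -0.2705   0.15   -82.    ] delta [ 0.0275  0.0478 -0.0601] turn 38.0 rows 1.6 4.4
-> [  0.4577  -0.2705   0.015  -82.    ] delta [0.0052 0.1349 0.0002] turn 0.0 rows 2.7 0.0
-> [  0.4577  -0.2705   0.16   -82.    ] delta [-0.0056 -0.1449 -0.0002] turn 0.0 rows 2.9 0.0
-> [  0.5728   0.0761   0.16   -82.    ] delta [-0.327   0.0124  0.1622] turn 0.0 rows 7.3 0.0
-> [  0.5728   0.0761   0.074  -82.    ] delta [0.0033 0.0859 0.0001] turn 0.0 rows 1.7 0.0
```

>>> move_arm(
  deltas=[
    [[-0.003, 0, -0.01, 7.5], [-0.006, -0.001, -0.025, 15], [-0.01, -0.001, -0.04, 22.5], [-0.013, -0.002, -0.056, 30], [-0.013, -0.002, -0.056, 37.3]],
  ],
)

```text
time: 27.85
ee_pos: [0.4799, -0.2112, 0.2001]
tcp_rot: [-88.7, 1.8, -44.4]
wrist_force: [0.7, 0.2, -0.5]
opening: 0.0852
```

>>> move_arm(
  deltas=[
    [[0.005, 0.01, -0.012, 8], [0.011, 0.02, -0.024, 16], [0.017, 0.03, -0.036, 24], [0.022, 0.04, -0.048, 32], [0.0275, 0.048, -0.06, 38]],
  ],
)

```text
time: 28.35
ee_pos: [0.4578, -0.2706, 0.1493]
tcp_rot: [-90.1, 2.2, -82.4]
wrist_force: [0.0, 0.2, -1.3]
opening: 0.0853
```

```bash
python3 g.py .4577 -.2705 .015 -82; python3 -c "
from jars import *
jars('scene',2)"
```

```text
at [ 0.4578 -0.2706  0.1493] [-90.1   2.2 -82.4] q6 51.0 t 28.35 tool y [-0.0069  0.0381 -0.9993]
-> [  0.4577  -0.2705   0.015  -82.    ] delta [0.0051 0.1342 0.0002] turn -0.4 rows 2.7 0.0
scene jar 428.5 -395.7 r 26.9 z 0.0597 px [199. 133.] 78
scene jar 553.4 -430.5 r 27.3 z 0.0596 px [174. 151.] 115
scene jar 464.0 -266.9 r 26.9 z 0.0589 px [221. 155.] 115
scene jar 608.4 -304.1 r 26.6 z 0.059 px [190. 176.] 124bd.py:6: RuntimeWarning: All-NaN slice encountered
  c=S[0]; c["range_z"]=np.nan_to_num(np.nanmedian(R,0)); c["color"]=np.median([s["color"] for s in S],0).astype(np.uint8)
```

Descend, grip at 40 N, lift.

>>> move_arm(
  deltas=[
    [[0.001, 0.03, 0, 0], [0.003, 0.07, 0, 0], [0.004, 0.11, 0, 0], [0.005, 0.134, 0, 0], [0.005, 0.134, 0, 0]],
  ],
)

```text
time: 28.95
ee_pos: [0.4563, -0.2684, 0.0129]
tcp_rot: [-90.3, 2.4, -81.9]
wrist_force: [-0.4, 1.1, -0.0]
opening: 0.0855
```

>>> move_arm(
  deltas=[
    [[0, 0, 0, 0], [0, 0, 0, 0], [0, 0, 0, 0], [0, 0, 0, 0]],
  ],
  claw=0.0,
  newtons=40,
)

```text
time: 29.35
ee_pos: [0.4596, -0.2707, 0.0187]
tcp_rot: [-89.9, 2.1, -82.0]
wrist_force: [2.7, 1.4, 5.6]
opening: 0.0529
```

>>> move_arm(
  deltas=[
    [[0, -0.02, 0, 0], [-0.002, -0.06, 0, 0], [-0.004, -0.1, 0, 0], [-0.005, -0.135, 0, 0], [-0.0055, -0.145, 0, 0]],
  ],
)

```text
time: 29.85
ee_pos: [0.4595, -0.271, 0.1664]
tcp_rot: [-89.8, 1.9, -82.0]
wrist_force: [0.1, 0.4, -1.0]
opening: 0.0523
```

>>> move_arm(
  deltas=[
    [[-0.02, 0.001, 0.01, 0], [-0.055, 0.002, 0.027, 0], [-0.095, 0.003, 0.047, 0], [-0.135, 0.005, 0.067, 0], [-0.175, 0.006, 0.087, 0]],
  ],
)

```text
time: 30.35
ee_pos: [0.5201, -0.083, 0.1612]
tcp_rot: [-90.1, 2.2, -82.0]
wrist_force: [0.1, -0.6, -1.8]
opening: 0.0531
```

>>> move_arm(
  deltas=[
    [[-0.04, 0.0015, 0.02, 0], [-0.08, 0.003, 0.04, 0], [-0.12, 0.0045, 0.06, 0], [-0.145, 0.006, 0.071, 0], [-0.152, 0.006, 0.075, 0]],
  ],
)

```text
time: 30.85
ee_pos: [0.5733, 0.0791, 0.1604]
tcp_rot: [-90.1, 2.2, -81.8]
wrist_force: [-0.9, -1.3, -2.3]
opening: 0.0528
```

```bash
python3 g.py .5728 .0761 .074 -82;python3 -c "
from h import *
c=shot('scene','s8.png');a=cv2.imread('pics/s8.png')[100:280,130:380];cv2.imwrite('pics/s8.png',cv2.resize(a,None,fx=3,fy=3))"
```

```text
at [0.5733 0.0791 0.1604] [-90.1   2.2 -81.8] q6 89.0 t 30.85 tool y [-0.0078  0.0381 -0.9992]
-> [  0.5728   0.0761   0.074  -82.    ] delta [ 0.0063  0.0862 -0.0007] turn 0.2 rows 1.7 0.0
```

View pics/s8.png

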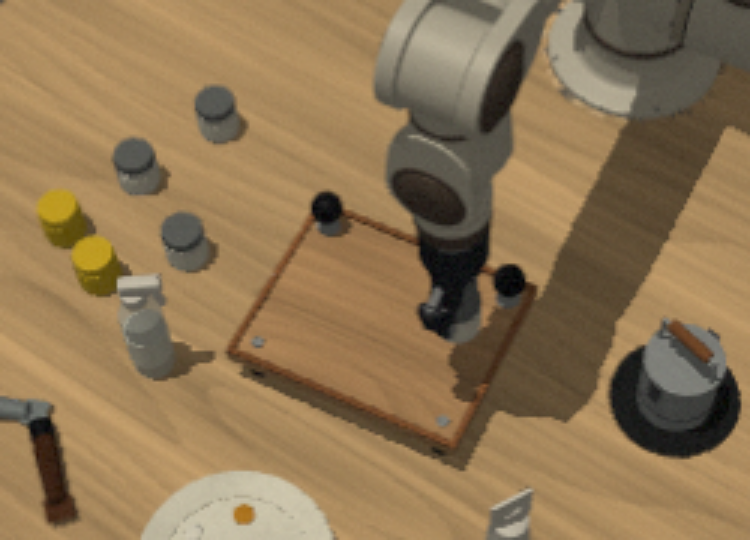

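>>> move_arm(
  deltas=[
    [[0.001, 0.025, 0, 0], [0.003, 0.055, 0, 0], [0.0045, 0.072, 0, 0], [0.006, 0.081, 0, 0], [0.006, 0.084, 0, 0]],
  ],
)

```text
time: 31.4
ee_pos: [0.5728, 0.0724, 0.0768]
tcp_rot: [-90.2, 2.2, -82.1]
wrist_force: [-5.0, -2.5, 5.8]
opening: 0.0527
```

>>> move_arm(
  deltas=[
    [[0, 0.001, 0, 0], [0, 0.001, 0, 0]],
  ],
)

```text
time: 31.6
ee_pos: [0.574, 0.0735, 0.077]
tcp_rot: [-90.0, 2.2, -82.0]
wrist_force: [0.6, 0.5, -2.8]
opening: 0.0532
```

>>> move_arm(
  deltas=[
    [[0, 0.001, 0, 0], [0, 0.001, 0, 0], [0, 0.001, 0, 0], [0, 0.001, 0, 0]],
  ],
  claw=0.0854,
)

```text
time: 32.0
ee_pos: [0.5736, 0.0738, 0.0754]
tcp_rot: [-90.0, 2.2, -82.0]
wrist_force: [-0.7, 0.2, -0.5]
opening: 0.0854
```

>>> move_arm(
  deltas=[
    [[0, -0.02, 0, 0], [-0.001, -0.05, 0, 0], [-0.002, -0.075, 0, 0], [-0.003, -0.085, 0, 0]],
  ],
)

```text
time: 32.4
ee_pos: [0.5745, 0.0736, 0.163]
tcp_rot: [-89.9, 2.2, -82.0]
wrist_force: [0.0, 0.1, -0.4]
opening: 0.085
```

```bash
python3 g.py .6015 -.3085 .15 -82 .6015 -.3085 .013 -82  .6015 -.3085 .16 -82 .5821 .0108 .163 -82 .5821 .0108 .077 -82
```

```text
at [0.5745 0.0736 0.163 ] [-89.9   2.2 -82. ] q6 88.0 t 32.4 tool y [-0.0032  0.0382 -0.9993]
-> [  0.6015  -0.3085   0.15   -82.    ] delta [ 0.3823 -0.0017 -0.0262] turn -0.0 rows 7.7 0.0
-> [  0.6015  -0.3085   0.013  -82.    ] delta [ 0.0052  0.1369 -0.0003] turn 0.0 rows 2.7 0.0
-> [  0.6015  -0.3085   0.16   -82.    ] delta [-0.0056 -0.1469  0.0003] turn 0.0 rows 2.9 0.0
-> [  0.5821   0.0108   0.163  -82.    ] delta [-0.3188  0.0093  0.0252] turn 0.0 rows 6.4 0.0
-> [  0.5821   0.0108   0.077  -82.    ] delta [ 0.0033  0.0859 -0.0002] turn 0.0 rows 1.7 0.0
```

>>> move_arm(
  deltas=[
    [[0.025, 0, -0.002, 0], [0.065, 0, -0.004, 0], [0.11, 0, -0.007, 0], [0.155, -0.001, -0.01, 0], [0.2, -0.001, -0.013, 0]],
  ],
)

```text
time: 32.9
ee_pos: [0.5882, -0.1279, 0.1528]
tcp_rot: [-90.1, 2.2, -82.0]
wrist_force: [1.0, 0.4, 0.3]
opening: 0.0855
```

>>> move_arm(
  deltas=[
    [[0.045, 0, -0.003, 0], [0.09, 0, -0.006, 0], [0.13, -0.001, -0.009, 0], [0.165, -0.001, -0.012, 0], [0.182, -0.001, -0.013, 0]],
  ],
)

```text
time: 33.4
ee_pos: [0.6001, -0.3111, 0.1459]
tcp_rot: [-90.2, 2.2, -82.2]
wrist_force: [-0.4, 0.3, -0.3]
opening: 0.0853
```

>>> move_arm(
  deltas=[
    [[0.001, 0.03, 0, 0], [0.003, 0.07, 0, 0], [0.004, 0.11, 0, 0], [0.005, 0.135, 0, 0], [0.005, 0.135, 0, 0]],
  ],
)

```text
time: 33.9
ee_pos: [0.5979, -0.3067, 0.007]
tcp_rot: [-90.5, 2.5, -82.0]
wrist_force: [-0.9, -0.5, 0.7]
opening: 0.0855
```

>>> move_arm(
  deltas=[
    [[0, 0, 0, 0], [0, 0, 0, 0], [0, 0, 0, 0], [0, 0, 0, 0]],
  ],
  claw=0.0,
)

```text
time: 34.3
ee_pos: [0.6021, -0.3088, 0.0153]
tcp_rot: [-89.9, 2.1, -82.0]
wrist_force: [1.6, 0.5, 6.7]
opening: 0.053
```

```bash
python3 g.py .6015 -.3085 .163 -82 .5821 .0108 .163 -82 .5821 .0108 .077 -82
```

```text
at [ 0.6021 -0.3088  0.0153] [-89.9   2.1 -82. ] q6 54.0 t 34.3 tool y [-0.0025  0.0358 -0.9994]
-> [  0.6015  -0.3085   0.163  -82.    ] delta [-0.0056 -0.1476 -0.0002] turn -0.0 rows 3.0 0.0
-> [  0.5821   0.0108   0.163  -82.    ] delta [-0.3187  0.0115  0.0252] turn 0.0 rows 6.4 0.0
-> [  0.5821   0.0108   0.077  -82.    ] delta [ 0.0031  0.0859 -0.0002] turn 0.0 rows 1.7 0.0
```

>>> move_arm(
  deltas=[
    [[0, -0.02, 0, 0], [-0.002, -0.06, 0, 0], [-0.004, -0.1, 0, 0], [-0.005, -0.14, 0, 0], [-0.0055, -0.148, 0, 0]],
  ],
)

```text
time: 34.8
ee_pos: [0.6022, -0.3091, 0.1675]
tcp_rot: [-89.7, 1.9, -82.0]
wrist_force: [0.5, 0.3, -1.7]
opening: 0.0528
```

>>> move_arm(
  deltas=[
    [[-0.02, 0.001, 0.002, 0], [-0.055, 0.002, 0.005, 0], [-0.095, 0.003, 0.008, 0], [-0.135, 0.005, 0.011, 0], [-0.175, 0.006, 0.014, 0]],
  ],
)

```text
time: 35.3
ee_pos: [0.5899, -0.1315, 0.161]
tcp_rot: [-90.1, 2.2, -82.1]
wrist_force: [0.5, 0.2, -0.0]
opening: 0.0526
```

>>> move_arm(
  deltas=[
    [[-0.035, 0.001, 0.003, 0], [-0.075, 0.003, 0.006, 0], [-0.11, 0.004, 0.009, 0], [-0.135, 0.005, 0.011, 0], [-0.144, 0.005, 0.011, 0]],
  ],
)

```text
time: 35.8
ee_pos: [0.5809, 0.0135, 0.1618]
tcp_rot: [-90.1, 2.2, -81.9]
wrist_force: [-0.7, -0.4, -1.5]
opening: 0.0527
```

>>> move_arm(
  deltas=[
    [[0.001, 0.025, 0, 0], [0.002, 0.05, 0, 0], [0.003, 0.07, 0, 0], [0.003, 0.08, 0, 0], [0.003, 0.08, 0, 0]],
  ],
)

```text
time: 36.3
ee_pos: [0.5803, 0.011, 0.0804]
tcp_rot: [-90.2, 2.2, -82.1]
wrist_force: [-0.4, -0.1, -0.5]
opening: 0.0529
```

```bash
python3 g.py .5821 .0108 .0733 -82
```

```text
at [0.5803 0.011  0.0804] [-90.2   2.2 -82.1] q6 82.0 t 36.3 tool y [-0.0091  0.0377 -0.9992]
-> [  0.5821   0.0108   0.0733 -82.    ] delta [0.0007 0.0071 0.0017] turn -0.1 rows 0.1 0.0
```

>>> move_arm(
  deltas=[
    [[0, 0.003, 0, 0], [0, 0.006, 0, 0], [0, 0.007, 0, 0], [0, 0.007, 0, 0]],
  ],
)

```text
time: 36.7
ee_pos: [0.5813, 0.0116, 0.0751]
tcp_rot: [-90.0, 2.2, -82.0]
wrist_force: [-0.3, -0.5, -1.8]
opening: 0.0523
```

>>> move_arm(
  deltas=[
    [[0, 0.0, 0, 0], [0, 0.0, 0, 0], [0, 0, 0, 0], [0, 0, 0, 0]],
  ],
  claw=0.0854,
)

```text
time: 37.1
ee_pos: [0.5812, 0.0117, 0.075]
tcp_rot: [-90.1, 2.2, -82.0]
wrist_force: [-0.3, -0.0, -1.0]
opening: 0.085
```

>>> move_arm(
  deltas=[
    [[0, -0.02, 0, 0], [-0.001, -0.05, 0, 0], [-0.002, -0.08, 0, 0], [-0.003, -0.09, 0, 0]],
  ],
)

```text
time: 37.5
ee_pos: [0.5823, 0.0112, 0.1682]
tcp_rot: [-89.8, 2.2, -82.0]
wrist_force: [-0.7, -0.3, 0.3]
opening: 0.0855
```

```bash
python3 g.py .546 -.433 .15 -82 .546 -.433 .015 -82
```

```text
at [0.5823 0.0112 0.1682] [-89.8   2.2 -82. ] q6 82.0 t 37.5 tool y [-0.0024  0.0379 -0.9993]
-> [  0.546  -0.433   0.15  -82.   ] delta [ 0.4352  0.0014 -0.0975] turn -0.0 rows 8.9 0.0
-> [  0.546  -0.433   0.015 -82.   ] delta [ 0.0051  0.1349 -0.0004] turn 0.0 rows 2.7 0.0
```

>>> move_arm(
  deltas=[
    [[0.025, 0, -0.006, 0], [0.07, 0, -0.016, 0], [0.117, 0, -0.026, 0], [0.163, 0, -0.036, 0], [0.21, 0, -0.047, 0]],
  ],
)

```text
time: 38.0
ee_pos: [0.5634, -0.2047, 0.1561]
tcp_rot: [-90.1, 2.2, -82.0]
wrist_force: [0.9, 0.2, 0.0]
opening: 0.0854
```

>>> move_arm(
  deltas=[
    [[0.047, 0, -0.01, 0], [0.094, 0, -0.021, 0], [0.141, 0, -0.032, 0], [0.188, 0.001, -0.042, 0], [0.225, 0.001, -0.05, 0]],
  ],
)

```text
time: 38.5
ee_pos: [0.5445, -0.4352, 0.1459]
tcp_rot: [-90.1, 2.2, -82.1]
wrist_force: [0.5, 0.4, 0.5]
opening: 0.0853
```

>>> move_arm(
  deltas=[
    [[0.001, 0.02, 0, 0], [0.002, 0.05, 0, 0], [0.002, 0.06, 0, 0], [0.002, 0.06, 0, 0]],
  ],
)

```text
time: 38.9
ee_pos: [0.5444, -0.4315, 0.0849]
tcp_rot: [-90.2, 2.4, -82.0]
wrist_force: [0.0, 0.2, -0.4]
opening: 0.0854
```

```bash
python3 g.py .546 -.433 .014 -82; python3 -c "
from jars import *
jars('scene',2)" 2>/dev/null
```

```text
at [ 0.5444 -0.4315  0.0849] [-90.2   2.4 -82. ] q6 43.0 t 38.9 tool y [-0.0098  0.0404 -0.9991]
-> [  0.546  -0.433   0.014 -82.   ] delta [0.0047 0.0707 0.0016] turn -0.0 rows 1.4 0.0
scene jar 426.1 -396.2 r 27.7 z 0.0592 px [201. 134.] 105
scene jar 548.6 -429.1 r 27.4 z 0.0589 px [174. 151.] 99
```

>>> move_arm(
  deltas=[
    [[0.002, 0.025, 0.001, 0], [0.004, 0.055, 0.0015, 0], [0.005, 0.069, 0.0015, 0], [0.005, 0.069, 0.0015, 0]],
  ],
)

```text
time: 39.4
ee_pos: [0.5465, -0.4338, 0.0169]
tcp_rot: [-90.2, 2.3, -82.0]
wrist_force: [-0.7, 0.4, 1.1]
opening: 0.0857
```

>>> move_arm(
  deltas=[
    [[0, 0, 0, 0], [0, 0, 0, 0], [0, 0, 0, 0], [0, 0, 0, 0]],
  ],
  claw=0.0,
)

```text
time: 39.8
ee_pos: [0.5482, -0.4352, 0.0207]
tcp_rot: [-89.9, 2.0, -82.0]
wrist_force: [0.7, 0.6, 5.8]
opening: 0.0529
```

```bash
python3 g.py .546 -.433 .165 -82 .5917 -.0566 .165 -82 .5917 -.0566 .08 -82
```

```text
at [ 0.5482 -0.4352  0.0207] [-89.9   2.  -82. ] q6 43.0 t 39.8 tool y [-0.0034  0.0356 -0.9994]
-> [  0.546  -0.433   0.165 -82.   ] delta [-0.0077 -0.1441 -0.0017] turn -0.0 rows 2.9 0.0
-> [  0.5917  -0.0566   0.165  -82.    ] delta [-0.3661  0.0132  0.0976] turn 0.0 rows 7.6 0.0
-> [  0.5917  -0.0566   0.08   -82.    ] delta [ 0.003   0.0849 -0.0001] turn 0.0 rows 1.7 0.0
```

>>> move_arm(
  deltas=[
    [[-0.001, -0.02, 0, 0], [-0.003, -0.06, 0, 0], [-0.005, -0.1, 0, 0], [-0.006, -0.135, -0.001, 0], [-0.007, -0.145, -0.001, 0]],
  ],
)

```text
time: 40.3
ee_pos: [0.547, -0.4341, 0.1688]
tcp_rot: [-89.8, 1.9, -82.0]
wrist_force: [-0.2, -0.1, -3.1]
opening: 0.0529
```

>>> move_arm(
  deltas=[
    [[-0.02, 0.001, 0.005, 0], [-0.055, 0.002, 0.015, 0], [-0.1, 0.004, 0.027, 0], [-0.145, 0.005, 0.039, 0], [-0.19, 0.007, 0.051, 0]],
  ],
)

```text
time: 40.8
ee_pos: [0.5699, -0.2361, 0.1625]
tcp_rot: [-90.1, 2.2, -82.1]
wrist_force: [0.8, 0.9, -2.1]
opening: 0.0527
```

>>> move_arm(
  deltas=[
    [[-0.045, 0.002, 0.012, 0], [-0.09, 0.003, 0.024, 0], [-0.135, 0.005, 0.036, 0], [-0.165, 0.006, 0.044, 0], [-0.176, 0.006, 0.047, 0]],
  ],
)

```text
time: 41.3
ee_pos: [0.5922, -0.054, 0.1634]
tcp_rot: [-90.1, 2.2, -81.9]
wrist_force: [0.5, 0.1, -2.9]
opening: 0.0526
```

>>> move_arm(
  deltas=[
    [[0.001, 0.025, 0, 0], [0.002, 0.05, 0, 0], [0.003, 0.07, 0, 0], [0.003, 0.077, 0, 0], [0.003, 0.077, 0, 0]],
  ],
)

```text
time: 41.8
ee_pos: [0.5915, -0.0574, 0.0859]
tcp_rot: [-90.2, 2.2, -82.1]
wrist_force: [0.3, -0.2, -2.0]
opening: 0.0521
```

```bash
python3 g.py .5917 -.0566 .0787 -82
```

```text
at [ 0.5915 -0.0574  0.0859] [-90.2   2.2 -82.1] q6 76.0 t 41.8 tool y [-0.009   0.038  -0.9992]
-> [  0.5917  -0.0566   0.0787 -82.    ] delta [-0.0005  0.0072  0.0004] turn -0.1 rows 0.1 0.0
```

>>> move_arm(
  deltas=[
    [[0, 0.003, 0, 0], [0, 0.006, 0, 0], [0, 0.0075, 0, 0], [0, 0.0075, 0, 0]],
  ],
)

```text
time: 42.2
ee_pos: [0.5923, -0.0567, 0.0798]
tcp_rot: [-90.1, 2.2, -82.0]
wrist_force: [0.5, 0.2, -2.1]
opening: 0.0529
```

>>> move_arm(
  deltas=[
    [[0, 0, 0, 0], [0, 0, 0, 0], [0, 0, 0, 0], [0, 0, 0, 0]],
  ],
  claw=0.0854,
)

```text
time: 42.6
ee_pos: [0.5923, -0.0567, 0.0798]
tcp_rot: [-90.1, 2.2, -82.0]
wrist_force: [0.8, 0.1, 0.5]
opening: 0.085
```

>>> move_arm(
  deltas=[
    [[0, -0.02, 0, 0], [-0.001, -0.05, 0, 0], [-0.002, -0.08, 0, 0], [-0.003, -0.09, 0, 0]],
  ],
)

```text
time: 43.0
ee_pos: [0.5934, -0.0573, 0.1731]
tcp_rot: [-89.8, 2.1, -82.0]
wrist_force: [0.4, 0.2, -0.9]
opening: 0.0854
```

```bash
python3 g.py .4195 -.397 .15 -82 .4195 -.397 .015 -82;python3 -c "
from jars import *
jars('scene',2,'s9.png')
a=cv2.imread('pics/s9.png')[100:280,130:380];cv2.imwrite('pics/s9.png',cv2.resize(a,None,fx=3,fy=3))" 2>/dev/null
```

```text
at [ 0.5934 -0.0573  0.1731] [-89.8   2.1 -82. ] q6 76.0 t 43.0 tool y [-0.0023  0.0374 -0.9993]
-> [  0.4195  -0.397    0.15   -82.    ] delta [ 0.3129  0.0108 -0.2193] turn -0.0 rows 7.6 0.0
-> [  0.4195  -0.397    0.015  -82.    ] delta [ 0.005   0.1349 -0.0004] turn 0.0 rows 2.7 0.0
scene jar 426.4 -392.7 r 26.8 z 0.0591 px [201. 133.] 93
```

View pics/s9.png

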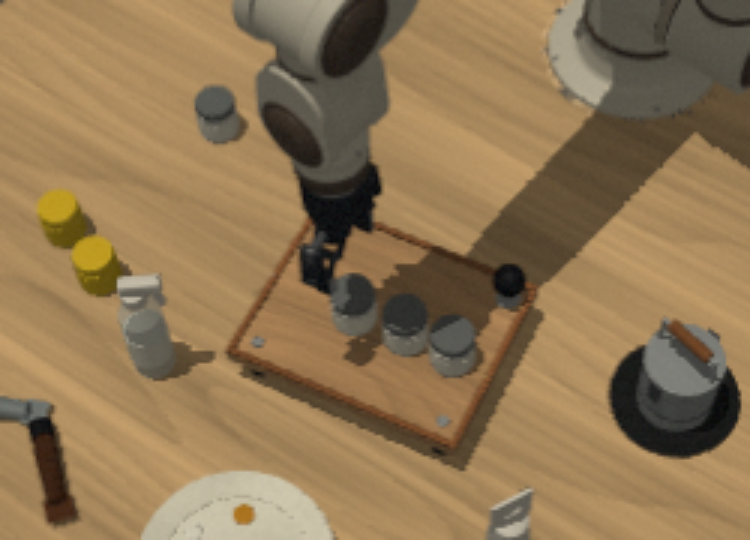

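>>> move_arm(
  deltas=[
    [[0.02, 0, -0.014, 0], [0.053, 0.001, -0.037, 0], [0.088, 0.002, -0.062, 0], [0.123, 0.003, -0.086, 0], [0.158, 0.004, -0.111, 0]],
  ],
)

```text
time: 43.6
ee_pos: [0.5029, -0.2297, 0.1577]
tcp_rot: [-90.2, 2.3, -82.0]
wrist_force: [1.3, -1.1, -0.4]
opening: 0.0854
```

>>> move_arm(
  deltas=[
    [[0.038, 0.001, -0.026, 0], [0.075, 0.003, -0.053, 0], [0.11, 0.005, -0.077, 0], [0.14, 0.006, -0.098, 0], [0.155, 0.006, -0.108, 0]],
  ],
)

```text
time: 44.1
ee_pos: [0.4167, -0.3986, 0.1456]
tcp_rot: [-90.2, 2.3, -82.2]
wrist_force: [-0.6, 0.6, -0.1]
opening: 0.0854
```

>>> move_arm(
  deltas=[
    [[0.001, 0.02, 0, 0], [0.002, 0.05, 0, 0], [0.002, 0.06, 0, 0], [0.002, 0.06, 0, 0]],
  ],
)

```text
time: 44.5
ee_pos: [0.418, -0.3953, 0.0857]
tcp_rot: [-90.2, 2.4, -82.0]
wrist_force: [0.5, 0.4, -0.0]
opening: 0.0856
```

```bash
python3 g.py .4195 -.397 .015 -82
```

```text
at [ 0.418  -0.3953  0.0857] [-90.2   2.4 -82. ] q6 38.0 t 44.5 tool y [-0.0095  0.0408 -0.9991]
-> [  0.4195  -0.397    0.015  -82.    ] delta [0.0049 0.0705 0.0015] turn -0.0 rows 1.4 0.0
```

>>> move_arm(
  deltas=[
    [[0.002, 0.025, 0.001, 0], [0.004, 0.055, 0.0015, 0], [0.005, 0.07, 0.0015, 0], [0.005, 0.07, 0.0015, 0]],
  ],
)

```text
time: 44.9
ee_pos: [0.4198, -0.3977, 0.0164]
tcp_rot: [-90.2, 2.3, -82.0]
wrist_force: [-0.9, 0.9, 0.4]
opening: 0.0851
```

>>> move_arm(
  deltas=[
    [[0, 0, 0, 0], [0, 0, 0, 0], [0, 0, 0, 0], [0, 0, 0, 0]],
  ],
  claw=0.0,
)

```text
time: 45.3
ee_pos: [0.4215, -0.3994, 0.0201]
tcp_rot: [-89.9, 2.1, -82.0]
wrist_force: [1.4, 1.0, 6.3]
opening: 0.0531
```

```bash
python3 g.py .4195 -.397 .17 -82 .601 -.122 .17 -82 .601 -.122 .08 -82
```

```text
at [ 0.4215 -0.3994  0.0201] [-89.9   2.1 -82. ] q6 38.0 t 45.3 tool y [-0.0038  0.0357 -0.9994]
-> [  0.4195  -0.397    0.17   -82.    ] delta [-0.0081 -0.1497 -0.0014] turn -0.0 rows 3.0 0.0
-> [  0.601  -0.122   0.17  -82.   ] delta [-0.2469  0.0091  0.218 ] turn 0.0 rows 6.6 0.0
-> [  0.601  -0.122   0.08  -82.   ] delta [ 0.0032  0.0899 -0.0001] turn 0.0 rows 1.8 0.0
```

>>> move_arm(
  deltas=[
    [[-0.001, -0.02, 0, 0], [-0.003, -0.06, 0, 0], [-0.005, -0.1, 0, 0], [-0.007, -0.14, -0.001, 0], [-0.008, -0.15, -0.001, 0]],
  ],
)

```text
time: 45.8
ee_pos: [0.4203, -0.3977, 0.174]
tcp_rot: [-89.8, 1.9, -82.0]
wrist_force: [0.4, 0.2, -1.0]
opening: 0.0528
```

>>> move_arm(
  deltas=[
    [[-0.015, 0.001, 0.013, 0], [-0.04, 0.001, 0.035, 0], [-0.07, 0.002, 0.061, 0], [-0.1, 0.004, 0.088, 0], [-0.13, 0.005, 0.115, 0]],
  ],
)

```text
time: 46.3
ee_pos: [0.5156, -0.2505, 0.1678]
tcp_rot: [-90.1, 2.2, -82.1]
wrist_force: [-0.4, -1.0, -2.0]
opening: 0.0527
```

>>> move_arm(
  deltas=[
    [[-0.03, 0.001, 0.026, 0], [-0.06, 0.002, 0.053, 0], [-0.09, 0.003, 0.08, 0], [-0.11, 0.004, 0.097, 0], [-0.117, 0.004, 0.103, 0]],
  ],
)

```text
time: 46.8
ee_pos: [0.6018, -0.1192, 0.1677]
tcp_rot: [-90.1, 2.2, -81.9]
wrist_force: [-1.1, -0.4, -1.2]
opening: 0.0528
```

>>> move_arm(
  deltas=[
    [[0.001, 0.025, 0, 0], [0.002, 0.05, 0, 0], [0.003, 0.07, 0, 0], [0.003, 0.08, 0, 0], [0.003, 0.08, 0, 0]],
  ],
)

```text
time: 47.3
ee_pos: [0.5998, -0.1218, 0.0868]
tcp_rot: [-90.2, 2.2, -82.1]
wrist_force: [0.0, -0.4, -2.3]
opening: 0.0524
```

```bash
python3 g.py .601 -.122 .0781 -82
```

```text
at [ 0.5998 -0.1218  0.0868] [-90.2   2.2 -82.1] q6 70.0 t 47.3 tool y [-0.009   0.0382 -0.9992]
-> [  0.601   -0.122    0.0781 -82.    ] delta [0.0007 0.0087 0.0012] turn -0.1 rows 0.2 0.0
```

Lower, release, rise and back away toward the right for a clear final look.

>>> move_arm(
  deltas=[
    [[0, 0.003, 0, 0], [0, 0.006, 0, 0], [0, 0.0088, 0, 0], [0, 0.0088, 0, 0]],
  ],
)

```text
time: 47.7
ee_pos: [0.6007, -0.1212, 0.0793]
tcp_rot: [-90.1, 2.2, -82.0]
wrist_force: [-0.4, 1.2, -2.0]
opening: 0.053
```

>>> move_arm(
  deltas=[
    [[0, 0, 0, 0], [0, 0, 0, 0], [0, 0, 0, 0], [0, 0, 0, 0]],
  ],
  claw=0.0854,
)

```text
time: 48.1
ee_pos: [0.6008, -0.1212, 0.0795]
tcp_rot: [-90.1, 2.2, -82.0]
wrist_force: [0.5, -0.2, -0.4]
opening: 0.0856
```

>>> move_arm(
  deltas=[
    [[0, -0.02, 0, 0], [-0.001, -0.05, 0, 0], [-0.002, -0.09, 0, 0], [-0.003, -0.12, 0, 0], [-0.003, -0.13, 0, 0]],
  ],
)

```text
time: 48.6
ee_pos: [0.6021, -0.1234, 0.2133]
tcp_rot: [-89.8, 2.1, -82.0]
wrist_force: [-0.3, -0.3, 0.5]
opening: 0.0855
```

>>> move_arm(
  deltas=[
    [[0.025, 0, -0.02, 0], [0.055, 0, -0.05, 0], [0.085, 0, -0.08, 0], [0.115, 0, -0.11, 0], [0.145, 0, -0.14, 0]],
  ],
)

```text
time: 49.1
ee_pos: [0.4813, -0.2871, 0.2031]
tcp_rot: [-90.1, 2.2, -82.0]
wrist_force: [1.9, -0.6, 0.8]
opening: 0.0853
```

>>> move_arm(
  deltas=[
    [[0.03, 0, -0.03, 0], [0.06, 0, -0.06, 0], [0.09, 0, -0.09, 0], [0.11, 0, -0.11, 0], [0.12, 0, -0.12, 0]],
  ],
)

```text
time: 49.6
ee_pos: [0.3786, -0.423, 0.1986]
tcp_rot: [-90.1, 2.2, -82.2]
wrist_force: [0.0, -0.3, -0.1]
opening: 0.0852
```

```bash
cat > fin.py <<'E'
from jars import *
for n in("scene","top"):
    try: board(n,8,n+"F.png")
    except Exception as e: print("err",e)
    c,P,D,O=shot(n)
    m=(P[...,2]>.108)&(P[...,2]<.128)&(np.hypot(P[...,0]-.58,P[...,1]+.025)<.16)&(P[...,0]>.54)
    k,l,st,ce=cv2.connectedComponentsWithStats(cv2.morphologyEx(m.astype(np.uint8),cv2.MORPH_OPEN,np.ones((3,3))))
    for i in range(1,k):
        if st[i,4]>40:
            p=P[l==i];(x,y),r=cv2.minEnclosingCircle((p[:,:2]*1000).astype(np.float32))
            off=np.array([572.,-25]) if n=="top" else np.array([577.5,-22.]);d=np.array([x,y])-off;a=np.radians(8.1)
            A=np.c_[p[:,:2]-p[:,:2].mean(0),np.ones(len(p))];co=np.linalg.lstsq(A,p[:,2],rcond=None)[0]
            print("jar board xy",d@[np.cos(a),np.sin(a)],d@[-np.sin(a),np.cos(a)],"r",r,"z",p[:,2].mean(),"slope",co[:2])
    p=circ_pts(P,[.445,.31],.065,.095,.115);print("washer lid",cv2.minEnclosingCircle((p[:,:2]*1000).astype(np.float32)),p[:,2].mean())
a=cv2.imread('pics/sceneF.png')[80:300,130:400];cv2.imwrite('pics/sF.png',cv2.resize(a,None,fx=2.7,fy=2.7))
E
python3 fin.py 2>/dev/null
```

```text
scene table [ 0.     -0.0002 -0.0009]
rect 577.4830932617188 -21.620498657226562 (243.38650512695312, 298.08197021484375) 8.097586631774902
plane [-0.0001 -0.0002  0.0581] 2426 0.0013729323823265247 feet offsets mm: R,L,BR,BL [np.float64(0.18), np.float64(0.12), np.float64(0.16), np.float64(0.11)]
R knob centre world [ 0.5026 -0.1536] z 0.09968717027107146 r 0.018545605381823767 top 0.11834036409398464 c above board (fit/top) 0.04151024914812869 0.040163442971041866 84
L knob centre world [0.4704 0.0851] z 0.10076178283958102 r 0.018128879703431626 top 0.11968213575245466 c above board (fit/top) 0.04263914752901569 0.04155950044188932 88
jar board xy 10.735523366870149 -96.04048335130408 r 28.032995223999023 z 0.11715839287332416 slope [0.0254 0.0229]
jar board xy 12.236699870817253 -30.765533428517706 r 28.139015197753906 z 0.11689419998865973 slope [0.031  0.0371]
jar board xy 11.422170867869717 35.02835745109568 r 27.468975067138672 z 0.11698476544996021 slope [-0.007  0.013]
jar board xy 14.531529159503448 96.53925552293708 r 27.89797592163086 z 0.11673985424156745 slope [-0.0117
[... 599 characters left out ...]
 0.0836] z 0.09872953773801224 r 0.019384211469978412 top 0.11862652100517691 c above board (fit/top) 0.04059410401790145 0.04049108728506612 137
jar board xy 9.896813629229646 -97.64641353164014 r 26.44058609008789 z 0.11706679615929617 slope [ 0.0089 -0.0064]
jar board xy 11.524656569296413 -32.31055939093741 r 26.338932037353516 z 0.11762887156204169 slope [-0.0067 -0.0246]
jar board xy 10.453205907639024 34.8753843847472 r 26.969482421875 z 0.11701314165142261 slope [ 0.0199 -0.0059]
jar board xy 11.38011868326127 96.80972958131026 r 26.196659088134766 z 0.11761195271581873 slope [ 0.0208 -0.0089]
washer lid ((444.60748291015625, 311.1078796386719), 51.57901382446289) 0.10346525580918758
```

View pics/sF.png

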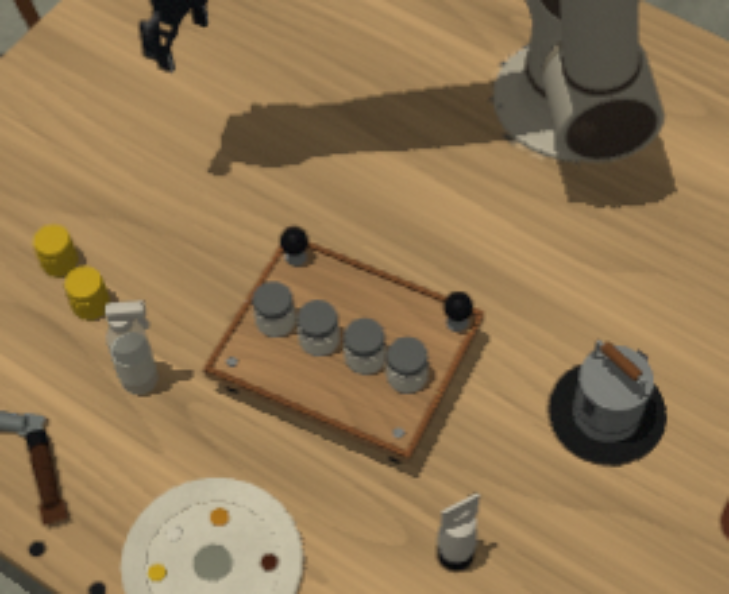

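```bash
python3 -c "
from workcell import *
print(abs(get_obs()['qd']).max()); print(job_done())"
```

```text
0.07532576968540687
the job is handed in; nothing more can be done
None
```

The job is done and handed in at about 50 s. The washer stands on the mat, the board is level, and all four jars stand upright on it. I got no verdict back.

- **Washer:** I gripped it by the handle and set it on the mat. The last top-camera check put its axis about 3 mm from the mat's centre.
- **Screw feet:** I turned the right screw about 324° clockwise, which proved slightly too far, so I later turned it back 50°. The left screw was about 2 mm too long, so I turned it back 85°. At the last check, all four corners of the board measured within 0.2 mm of level in both cameras. That was also true before the first jar was placed.
- **Jars:** The four grey jars stand in a row at board y of about -97, -32, +35 and +97 mm and x of about +10 mm, well inside the lip. One jar had been knocked aside during the run, and I measured it again before picking it up. I left the two yellow look-alikes alone. I aimed no move at the spray bottle, mug or tube. I didn't measure their positions at the end, and the mug was almost entirely outside the last picture I viewed.

**What disagreed:**
- **Camera offset:** The scene camera reads about 6 mm in x and 3 mm in y away from the top camera. The handle grip agreed with the top camera, so I used that one.
- **Knob heights:** The final readings were 40.6–42.6 mm above the board instead of 40 mm. I took this as measuring bias, because the board plane was level in both cameras.
- **Tool tilt:** The wrist reached its joint limit once, which left the tool tilted about 2°. I allowed for the tilt in every move after that.

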